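# Build and clamp a column of rivet cases

### The job

Take the two rivet cases from the sloping rack and stack them squarely, edges flush, on the grey case at the clamping station: first the blue one, then the yellow one on top, each lowered and set down rather than dropped. Then swing the clamp's red grip down until its foot rests on the column, leaving the column square and where it stands, and do not disturb the loose hardware and tools lying about.

Things in the scene. Friction and masses are not known exactly. Their poses are not given: they have to be found in the camera images.
- blue_case: closed blue rivet case, 70 (x) x 50 (y) x 34 mm high (z), 0.15 to 0.31 kg, flat lid; origin: centre of its underside, z out through the lid; steel latch on the -x end. Starts in either bay of the sloping rack, tilted 30 degrees: its x points up the slope (to the robot's left), its latch end rests on the lip at the slope's foot.
- yellow_case: closed yellow rivet case, 70 (x) x 50 (y) x 34 mm high (z), 0.15 to 0.31 kg, flat lid; origin: centre of its underside, z out through the lid; steel latch on the -x end. Starts in either bay of the sloping rack, tilted 30 degrees: its x points up the slope (to the robot's left), its latch end rests on the lip at the slope's foot.
- grey_case: closed grey rivet case, 70 (x) x 50 (y) x 34 mm high (z), 0.15 to 0.31 kg, flat lid; origin: centre of its underside, z out through the lid; steel latch on the -x end. Lies loose and flat on the station's plate under the clamp's foot: the bottom of the column, it stays there, latch towards the post.
- rack: fixed rack, aluminium slope 220 mm wide (y) falling at 30 degrees to its -x side (the robot's right, the middle of the bench), blue lip at the foot 12 mm high, no side walls; two bays at y = +55 and -55 mm, about 60 mm of free slope between the cases. Origin on the bench under the middle, where the slope surface is 50 mm up; nothing of it stands above 77 mm.
- station: fixed aluminium plate 190 x 130 mm, 8 mm thick, with the clamp's steel post (136 mm high, 42 mm wide) on its +x side, the robot's right, 70 to 104 mm from the origin. Origin on the bench directly below the nest; x points from nest to post.
- nest (a point): centre of the column's place on the top face of the station's plate, 8 mm above the bench; axes as the station's
- clamp_pivot (a point): hinge of the clamp bar: 85 mm along the station's +x from the nest, 122 mm above the bench; the hinge axis is the station's y. Axes as the station's.
- clamp_grip (a point): centre of the red rubber grip, 50 mm long along the bar and 22 x 22 mm in section, 150 mm from the pivot. x points along the bar to the pivot; z is the bar's upper side when clamped, its side away from the nest when it stands up. The rubber foot is 85 mm from the pivot, its face 12 mm under the bar's middle line.
- clamp (a joint): clamp bar angle, rad: 0 = level, reaching from the pivot over the nest to the robot's left, its foot just touching the lid of a three-case column; grows as it swings up; 1.57 = upright; starts at 1.8 to 2.1, leaning away from the nest. Stiff hinge: stays where it is left; 1 to 4 N at the grip moves it. With no column it would swing on to -0.3.
- sort_block: clear acrylic rivet sorting block with six blind holes, 120 x 80 x 28 mm, lying on the bench; origin centre of underside. Not part of the job.
- rivet_set: steel rivet set (stepped round punch) standing upright, 26 mm diameter, 82 mm high; origin centre of its foot. Not part of the job.
- stud: yellowish cadmium turnlock stud standing on its 32 mm head, 24 mm high; origin centre of its foot. Not part of the job.
- bolt1: copper-coloured lock bolt standing on its 24 mm head, 34 mm high; origin centre of its foot. Not part of the job.
- bolt2: second copper-coloured lock bolt, same size as the first. Not part of the job.
- hammer: hand hammer lying on the bench to the right of the station. Not part of the job.

How it is judged (in metres and radians):
On the way, in this order (a step that is already met when the one before it is completed fails the run):
1. the blue case stands squarely on the grey case, released, while the clamp is still up (horizontal distance between blue_case and grey_case below 0.007 m and z of blue_case in the frame of grey_case between 0.031 and 0.037 m and angle between the x axis of blue_case and the x axis of grey_case, either way round below 0.12 rad and angle between blue_case's own z axis and vertical below 0.06 rad and contact force between the fingers and blue_case below 0.1 N and value of joint clamp above 0.9 rad), for 0.2 s.
2. the yellow case stands squarely on the blue case, released, while the clamp is still up (all of step 1 and horizontal distance between yellow_case and blue_case below 0.007 m and z of yellow_case in the frame of blue_case between 0.031 and 0.037 m and angle between the x axis of yellow_case and the x axis of blue_case, either way round below 0.12 rad and angle between yellow_case's own z axis and vertical below 0.06 rad and contact force between the fingers and yellow_case below 0.1 N), for 0.2 s.
3. the clamp is down on the column (value of joint clamp between -0.04 and 0.05 rad), for 0.2 s.
At the end, for the whole second after the job is handed in: Blue case on grey and yellow on blue, each centred within 7 mm and turned within 0.12 rad of the one below, flat within 0.06 rad and released; the grey case within 15 mm of the nest; the clamp bar level on the column (between -0.04 and 0.05 rad); all three cases at rest (all of step 3 and horizontal distance between blue_case and grey_case below 0.007 m and z of blue_case in the frame of grey_case between 0.031 and 0.037 m and angle between the x axis of blue_case and the x axis of grey_case, either way round below 0.12 rad and angle between each of blue_case, yellow_case's own z axis and vertical below 0.06 rad and contact force between the fingers and blue_case below 0.1 N and horizontal distance between yellow_case and blue_case below 0.007 m and z of yellow_case in the frame of blue_case between 0.031 and 0.037 m and angle between the x axis of yellow_case and the x axis of blue_case, either way round below 0.12 rad and contact force between the fingers and yellow_case below 0.1 N and horizontal distance between grey_case and nest below 0.015 m and linear speed of each of blue_case, yellow_case, grey_case below 0.01 m/s); the robot touches nothing.
It fails at once if a rivet case is dropped (moves faster than 0.4 m/s with no finger on it) ((contact force between the fingers and blue_case below 0.05 N and linear speed of blue_case above 0.4 m/s) or (contact force between the fingers and yellow_case below 0.05 N and linear speed of yellow_case above 0.4 m/s) or (contact force between the fingers and grey_case below 0.05 N and linear speed of grey_case above 0.4 m/s)).
It fails at once if the sorting block, rivet set, stud, a lock bolt or the hammer is moved more than 20 mm (distance of any of sort_block, rivet_set, stud, bolt1, bolt2, hammer from where it was at the start of the episode above 0.02 m).
It also fails if it takes over 72 s, if anything falls off the work surface, if the arm or the gripper's body presses on something with over 40 N, if the wrist force passes 120 N, or if a joint passes its speed limit or range.

### The arm

A 6-joint arm with a two-finger parallel gripper is mounted at the origin on the work surface. World frame = base frame: x ahead of the robot, y to its left, z up, the work surface at z = 0. Lengths are in m, angles in degrees, forces in N, time in s.
With the tool pointing down it reaches from about 0.4 to 0.825 m from the base axis. Payload 7 kg.
Tool frame: the origin (TCP) lies midway between the tips of the shut fingers; the grasp point (between the pads) lies 19 mm behind it; z points along the fingers, y is the line along which they close (so a half turn about z gives the same grasp; the last joint's range is limited). The gripper opens to 88 mm and grips with 3 to 60 N. Pads are 19 mm wide; open, the fingers measure 130 mm over their backs; the gripper's body (78 mm by 193 mm) begins 47 mm behind the grasp point.
Start: joints at [-46.576, 20.546, 0.682, 0, -70.136, -16.507], TCP at [0.306, -0.602, 0.191] pointing down, gripper open.
Joint ranges: [-176.03, 176.03], [-82.01, 121.73], [-58.28, 71.71], [-173.87, 95.51], [-174.79, -0.11], [-173.66, 173.66]. Speed limits (degrees/s): [136.94, 136.94, 172.46, 180, 180, 180].

### API

Orientations are given as [roll, pitch, yaw] about the fixed x, y, z axes, in that order (R = Rz(yaw) Ry(pitch) Rx(roll)).
In Python, from plant import get_state, optics, order gives the robot as it stands. The module is installed in compiled form; this text tells all that it offers.
- The arm moves only by the tool send_rows, never from a script. Its argument "moves" is a list of rows, each an object with "slide": the shift along the tool's x, y, z as a fraction of full scale, a list of three; "turn": the turn about the tool's z as a fraction of full scale; "gripper": the opening, from 0 (shut) to 1 (fully open). A call has exactly 5 rows; each row is the pose to reach, as a shift and turn from the pose commanded when the call began, along the tool's axes at that moment; what a row does not reach only later rows make up. Full scale, the value 1, is 150 mm for a shift and 90 degrees for a turn. A row lasts 1/12 s, in which the tool goes at most 41.7 mm and 7.16 degrees, less where a joint would pass 70% of its speed; a pose out of reach is approached as far as the arm can. A call with a number of a shift or a turn outside -1 to 1 is refused whole. A call with a gripper value outside its range is refused whole. The fingers move at their own pace and stop on an object; "newtons" is the grip in N (left out, the last holds). Time passes only in rows, so rows that repeat a pose let the fingers close, or fill a call up. It gives the time, the measured TCP pose, the force, the opening and the grip force at its end, in the units of the state.
- get_state(): the state, without advancing time (a new reading comes with each control period).
- optics.capture(name): name is "scene" or "top"; returns a dict with "img" (400x640x3 uint8, red, green, blue), "intrinsics" (3x3 intrinsics, pixels), "dist" ([k1, k2, p1, p2, k3] as OpenCV has them; the pictures are not rectified), "origin" and "attitude" of the camera in the world. Camera axes: x right, y down, z forward; pixel columns grow to the right and rows downward; lengths in m; the calibration is good to about 2 mm. A picture is of the moment at which its call begins. There is no depth.
- order.close_job(): hands the job in; it is judged then, once.
Trained networks look in the newest picture that a camera, given by its name, has taken for a name from the list of things; names that differ only in an ending like _2 or _b are one class to them, and where a whole thing is asked for, a point or a joint stands for the part that bears it (a point fixed in the world has none). Each returns a list of dicts, best first, with "p" (0 to 1); they miss things now and then, are a little off and sometimes report something else, mostly with a low value. They report only what shows in the picture. A call takes as long as a camera call.
- optics.look_for(camera, name): "location" ([x, y, z] in m, in world coordinates, good to about 4 mm: the middle of the surface that is visible of it).
The state is a dict: "time_s": time; "joints": joint angles; "qd": joint speeds; "joint_torque": joint torques, N m; "tcp_pos": TCP position; "eef_rot": TCP orientation; "contact_force": force on the tool from outside, world axes, zero at the start; "moment": the same for the moment, N m; "gripper_width": finger opening in m; "gripper_force": force on a finger pad.
Only numpy, scipy, OpenCV 4.12 (cv2) and the standard library are available. Lean on these libraries where they do the work, as an engineer would, in place of code of your own. Each camera call takes 0.05 s, during which the arm holds its last target. There are 200 camera calls.

## Working session

There is one attempt and no reset: what is moved stays moved. The work goes in short steps, Python scripts to look and compute and a tool call to move; the robot and the scene stay as the last step left them, time stands still between calls to the robot, and variables do not carry over. Pictures are saved under pics/ and viewed, at most 10 in all, crops included, and the job is handed in when it is done.

Besides the shell and the picture viewer there is one more tool, called after "Emit:" as name([rows], argument=value, ...), one row to a line, values as JSON. send_rows: Moves the arm, as the interface text tells. Shift numbers are shares of 150 mm and turn numbers shares of 90 degrees, none past 1 either way. Its arguments: {"type":"object","properties":{"moves":{"type":"array"},"newtons":{"type":"number"}},"required":["moves"]}

```bash
mkdir -p pics; python3 - <<'E'
from plant import get_state, optics, order
import cv2
s=get_state();print(s)
for c in("scene","top"):
    d=optics.capture(c);cv2.imwrite(f"pics/{c}0.png",d["img"][:,:,::-1]);print(c,d["intrinsics"],d["dist"],d["origin"],d["attitude"])
    for n in "blue_case yellow_case grey_case rack station clamp_grip sort_block rivet_set stud bolt1 hammer".split():
        print(n,[([round(v,3) for v in o["location"]],round(o["p"],2)) for o in optics.look_for(c,n)][:3])
E
```

```text
{'time_s': 0.0, 'joints': array([-4.65758347e+01,  2.05916667e+01,  6.31546308e-01, -1.88658555e-02,
       -7.01380630e+01, -1.65061285e+01]), 'qd': array([-0.00473688, -0.04197938, -0.03239019, -0.01986184, -0.00384674,
       -0.03774966]), 'joint_torque': array([ 6.93874408e-04, -5.82723820e+01,  2.93064505e+01,  6.99728027e+00,
        7.11413290e-03, -1.39850308e-04]), 'tcp_pos': array([ 0.3052656 , -0.60137523,  0.19000718]), 'eef_rot': array([ 1.79900824e+02, -1.08941173e-02, -1.53088379e+02]), 'contact_force': array([-0.08717447, -0.23780821,  0.0409352 ]), 'moment': array([ 0.02964573,  0.02175425, -0.08932282]), 'gripper_force': 0.0, 'gripper_width': 0.08766781941051933}
scene [[490.8977153    0.         318.88449931]
 [  0.         490.8977153  195.952475  ]
 [  0.           0.           1.        ]] [0.04954268 0.         0.         0.         0.        ] [ 1.21340383 -0.2659568   1.03242153] [-145.14893251    0.86436183   74.00531387]
blue_case [([0.633, 0.244, 0.079], 0.63)]
yellow_case [([0.526, 0.252, 0.077], 0.94), ([0.623, 0.273, 0.06], 0.34)]
grey_case [([0.584, -
[... 551 characters left out ...]
1.        ]] [0.01424207 0.         0.         0.         0.        ] [ 0.52295518 -0.12265838  1.19707683] [-176.8280699     1.81142775  -90.31125659]
blue_case [([0.622, 0.244, 0.082], 0.95)]
yellow_case []
grey_case [([0.569, -0.244, 0.231], 0.73), ([0.573, -0.12, 0.042], 0.61)]
rack [([0.571, 0.275, 0.052], 0.97), ([0.566, -0.172, 0.008], 0.51)]
station [([0.57, -0.174, 0.009], 0.9), ([0.505, 0.014, 0.003], 0.16)]
clamp_grip []
sort_block [([0.738, 0.061, 0.029], 0.89), ([0.568, -0.242, 0.232], 0.49), ([0.514, 0.252, 0.082], 0.18)]
rivet_set []
stud [([0.552, 0.027, 0.006], 0.57)]
bolt1 [([0.446, 0.022, 0.008], 0.59), ([0.507, 0.014, 0.004], 0.45)]
hammer [([0.546, -0.467, 0.023], 0.67)]
```

View pics/scene0.png

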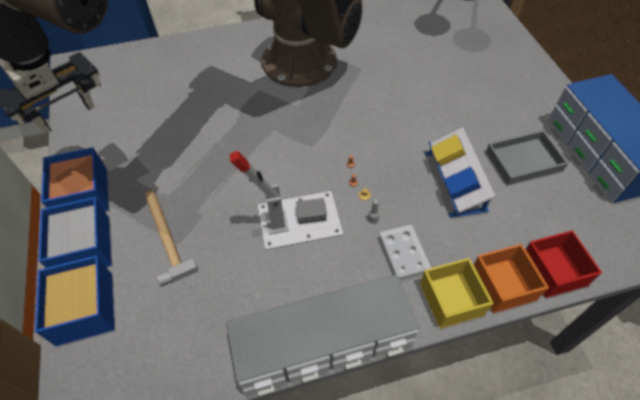

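View pics/top0.png

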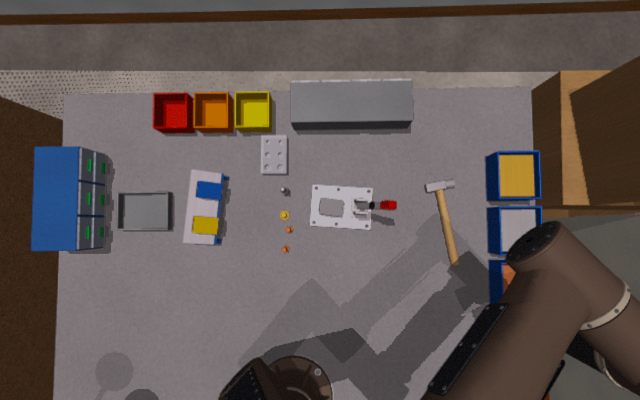

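The scene view shows yellow at (448,149), blue at (462,182), grey at (312,210) and the red grip at (239,160). In the top view they are at (205,225), (208,189), (331,207) and (388,205). I'll zoom in for accurate fits.

```bash
python3 - <<'E'
import cv2,numpy as np
s=cv2.imread("pics/scene0.png");t=cv2.imread("pics/top0.png")
r=lambda a,x,y,w,h:cv2.resize(a[y:y+h,x:x+w],(400,300),interpolation=cv2.INTER_CUBIC)
o=np.vstack([np.hstack([r(s,415,120,100,75),r(t,155,168,100,75)]),np.hstack([r(s,225,145,133,100),r(t,300,165,100,75)])])
cv2.imwrite("pics/z0.png",o)
E
```

```text
(no output)
```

View pics/z0.png

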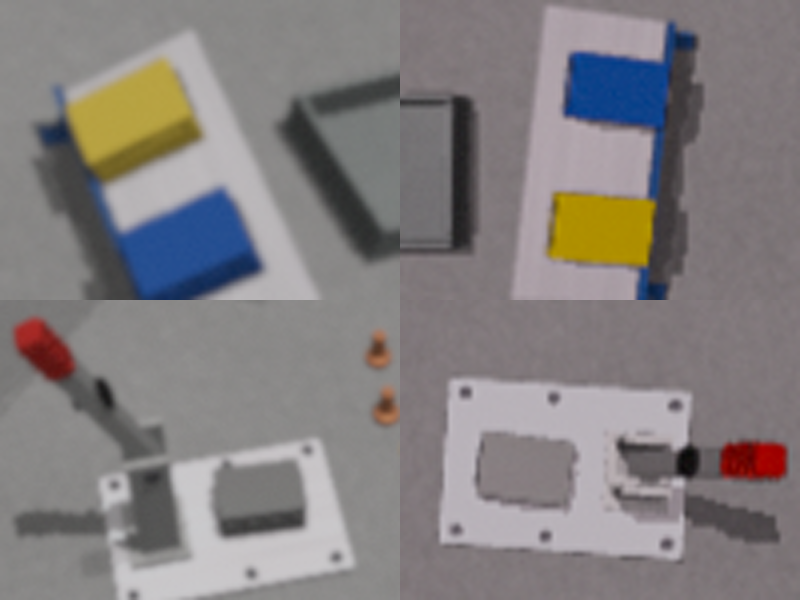

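```bash
cat > h.py <<'E'
import cv2,numpy as np
from plant import get_state, optics, order
from scipy.optimize import minimize
from scipy.spatial.transform import Rotation as Ro
def P(d,X):
    R=Ro.from_euler('xyz',d["attitude"],degrees=True).as_matrix().T
    return cv2.projectPoints(np.asarray(X,float),cv2.Rodrigues(R)[0],-R@np.asarray(d["origin"]),d["intrinsics"],np.array(d["dist"]))[0][:,0]
def cap(tag=None):
    D={c:optics.capture(c) for c in("scene","top")}
    if tag:
        for c in D: cv2.imwrite(f"pics/{c}{tag}.png",D[c]["img"][:,:,::-1])
    return D
def box(x,y,z,yaw,tilt=0,h=34):   # x,y,z underside centre; yaw of case x axis; tilt = rise along +x; degrees
    c=np.array([[a,b,e] for a in(-.035,.035) for b in(-.025,.025) for e in(0,h/1e3)])
    return Ro.from_euler('ZY',[yaw,-tilt],degrees=True).apply(c)+[x,y,z]
def render(d,X):
    S=8; m=np.zeros((400*S,640*S),np.uint8)
    h=cv2.convexHull(((P(d,X)+.5)*S-.5).astype(np.float32))
    cv2.fillConvexPoly(m,np.round(h*16).astype(np.int32),255,shift=4)
    return cv2.resize(m,(640,400),interpolation=cv2.INTER_AREA)/255.
def fit(D,M,f,p0,step):
    def cost(p): return sum(np.abs(render(D[c],f(p))-M[c]).sum() for c in M)
    r=minimize(cost,p0,method='Nelder-Mead',options=dict(initial_simplex=np.vstack([p0]+[np.array(p0)+np.eye(len(p0))[i]*step[i] for i in range(len(p0))]),maxiter=150,xatol=1e-4,fatol=.05))
    return r.x,r.fun,[M[c].sum() for c in M]
def hue(d,lo,hi,s=110,v=40,win=None):
    H=cv2.cvtColor(d["img"],cv2.COLOR_RGB2HSV); m=cv2.inRange(H,(lo,s,v),(hi,255,255))/255.
    return window(m,win)
def window(m,w):
    if w: k=np.zeros_like(m); k[w[1]:w[3],w[0]:w[2]]=1; m=m*k
    return m
def dark(d,t,win): return window((cv2.cvtColor(d["img"],cv2.COLOR_RGB2GRAY)<t)*1.,win)
def tri(D,px):
    A=[];b=[]
    for c in px:
        d=D[c];u=cv2.undistortPoints(np.array([[px[c]]],float),d["intrinsics"],np.array(d["dist"]))[0,0]
        r=Ro.from_euler('xyz',d["attitude"],degrees=True).apply([*u,1]);r/=np.linalg.norm(r)
        Q=np.eye(3)-np.outer(r,r);A.append(Q);b.append(Q@d["origin"])
    return np.linalg.solve(sum(A),sum(b)),[np.linalg.norm(Q@(np.linalg.solve(sum(A),sum(b))-D[c]["origin"])) for Q,c in zip(A,px)]
E
python3 - <<'E'
from h import *
np.set_printoptions(precision=4,suppress=True)
D=cap()
W={"scene":(425,125,475,172),"top":(185,210,225,240)}
M={c:hue(D[c],20,35,win=W[c]) for c in D}
y=fit(D,M,lambda p:box(*p,30),[.514,.25,.055,85],[.01,.01,.01,5]);print("yellow",y)
for c in M:print(c,fit(D,{c:M[c]},lambda p:box(p[0],p[1],y[0][2],p[2],30),list(y[0][[0,1,3]]),[.01,.01,4]))
G={"scene":dark(D["scene"],135,(292,195,330,226)),"top":dark(D["top"],172,(316,194,347,220))}
g=fit(D,G,lambda p:box(p[0],p[1],.008,p[2]),[.575,-.12,85],[.01,.01,5]);print("grey",g)
for c in G:print(c,fit(D,{c:G[c]},lambda p:box(p[0],p[1],.008,p[2]),g[0],[.01,.01,4]))
B={"scene":hue(D["scene"],100,125,120,win=(440,164,482,198)),"top":hue(D["top"],100,125,120,win=(194,178,225,202))}
for c in [*B,0]:print("blue",c,fit(D,B if c==0 else {c:B[c]},lambda p:box(p[0],p[1],y[0][2],p[2],30),[y[0][0]+.11,y[0][1]-.008,y[0][3]],[.01,.01,4]))
# overlay
o=[]
for c,w in(("scene",(415,120,515,195)),("top",(155,168,255,243)),("scene",(270,180,370,255)),("top",(290,165,390,240))):
    im=D[c]["img"][:,:,::-1]; e=[]
    m=(sum([M[c],G[c],B[c]])*90).astype(np.uint8); im=im.copy(); im[...,1]=np.clip(im[...,1].astype(int)+m,0,255)
    o.append(cv2.resize(im[w[1]:w[3],w[0]:w[2]],(400,300),interpolation=cv2.INTER_NEAREST))
cv2.imwrite("pics/m0.png",np.vstack([np.hstack(o[:2]),np.hstack(o[2:])]))
# red grip
for c in D:
    m=((hue(D[c],0,8,150)+hue(D[c],172,180,150))>0)*1.
    m=window(m,{"scene":(225,145,255,175),"top":(375,195,405,215)}[c]); yy,xx=np.nonzero(m); print(c,xx.min(),xx.max(),yy.min(),yy.max(),xx.mean(),yy.mean())
    D[c]["c"]=(xx.mean(),yy.mean())
print(tri(D,{c:D[c]["c"] for c in D}))
# plate corners (top zoom / scene zoom)
print("plate top corners",[tri({"top":D["top"]},{"top":0}) if 0 else 0])
E
```

```text
yellow (array([ 0.5213,  0.2684,  0.0482, 84.5884]), np.float64(141.68627450980392), [np.float64(594.0), np.float64(428.0)])
scene (array([ 0.515 ,  0.2687, 86.812 ]), np.float64(104.95686274509802), [np.float64(594.0)])
top (array([ 0.5215,  0.2689, 84.9353]), np.float64(29.08627450980392), [np.float64(428.0)])
grey (array([ 0.5706, -0.1194, 79.9786]), np.float64(181.25098039215686), [np.float64(654.0), np.float64(480.0)])
scene (array([ 0.5705, -0.1194, 80.0185]), np.float64(88.87450980392157), [np.float64(654.0)])
top (array([ 0.5725, -0.1186, 82.4585]), np.float64(91.20392156862745), [np.float64(480.0)])
blue scene (array([ 0.6194,  0.257 , 85.5203]), np.float64(129.87058823529412), [np.float64(655.0)])
blue top (array([ 0.6259,  0.2569, 81.172 ]), np.float64(64.95294117647059), [np.float64(418.0)])
blue 0 (array([ 0.6256,  0.2566, 83.9788]), np.float64(205.81960784313725), [np.float64(655.0), np.float64(418.0)])
scene 230 248 152 170 239.11737089201878 160.906103286385
top 380 396 201 209 387.90076335877865 204.74045801526717
(array([ 0.5673, -0.2591,  0.2636]), [np.float64(0.0006346919556442106), np.float64(0.0006346919556443457)])
plate top corners [0]
```

View pics/m0.png

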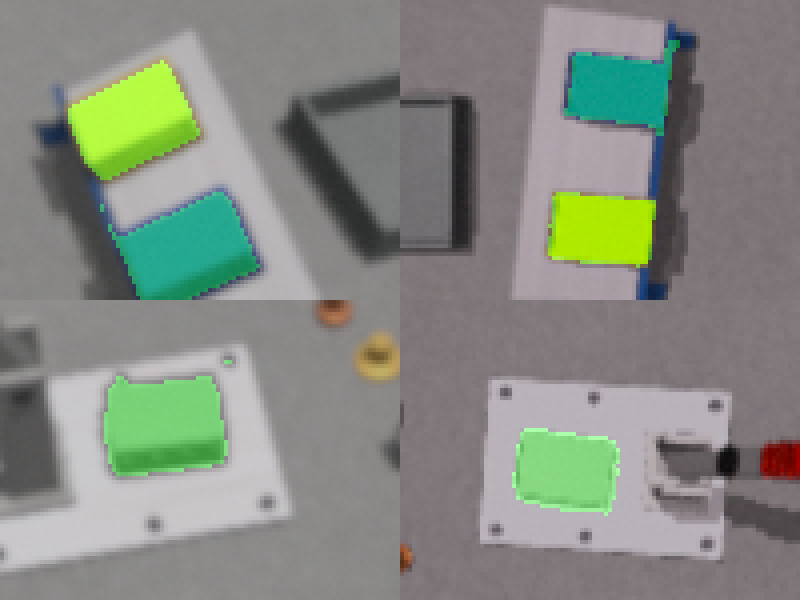

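The masks follow the cases well, but the grey mask also takes in the latch tab at (120,378) and a hole at (228,360). I'll clean it up and overlay the fitted outlines.

```bash
python3 - <<'E'
from h import *
np.set_printoptions(precision=4,suppress=True)
D=cap()
W={"scene":(425,125,475,172),"top":(185,210,225,240)}
k=lambda m,n:cv2.morphologyEx(m,cv2.MORPH_OPEN,cv2.getStructuringElement(cv2.MORPH_ELLIPSE,(n,n)))
M={c:hue(D[c],20,35,win=W[c],s=85) for c in D}
G={"scene":k(dark(D["scene"],135,(292,195,330,226)),9),"top":k(dark(D["top"],172,(316,194,347,220)),9)}
B={"scene":k(hue(D["scene"],100,125,100,win=(440,164,482,198)),9),"top":k(hue(D["top"],100,125,100,win=(194,178,225,202)),9)}
F={}
for n,m,p0,f in(("y",M,[.52,.268,.048,85],lambda p:box(*p,30)),("b",B,[.625,.257,.048,85],lambda p:box(*p,30)),("g",G,[.571,-.119,.008,84],lambda p:box(*p))):
    r=fit(D,m,f,p0,[.01,.01,.008,5]);F[n]=f(r[0]);print(n,r[0],r[1],r[2],[render(D[c],F[n]).sum() for c in m])
    for c in m:
        r=fit(D,{c:m[c]},lambda q:f([q[0],q[1],p0[2],q[2]]),[p0[0],p0[1],p0[3]],[.01,.01,5]);print('  ',c,r[0],r[1],render(D[c],f([r[0][0],r[0][1],p0[2],r[0][2]])).sum())
o=[]
for c,w in(("scene",(415,120,515,195)),("top",(155,168,255,243)),("scene",(270,180,370,255)),("top",(290,165,390,240))):
    im=cv2.resize(D[c]["img"][w[1]:w[3],w[0]:w[2],::-1],(400,300),interpolation=cv2.INTER_CUBIC)
    for X in F.values():
        q=((P(D[c],X)+.5-np.array(w[:2]))*4-.5)
        for i in range(8):
            for j in range(i):
                if bin(i^j).count("1")==1: cv2.line(im,*[tuple(int(v) for v in q[a]) for a in(i,j)],(0,0,255),1)
    o.append(im)
cv2.imwrite("pics/m1.png",np.vstack([np.hstack(o[:2]),np.hstack(o[2:])]))
E
```

```text
y [ 0.521   0.2679  0.0498 84.8894] 116.65098039215685 [np.float64(626.0), np.float64(430.0)] [np.float64(705.1254901960785), np.float64(452.8588235294117)]
   scene [ 0.5156  0.2687 84.6214] 79.93333333333334 699.6588235294117
   top [ 0.5214  0.2692 84.5464] 28.43137254901961 451.59215686274507
b [ 0.6252  0.2567  0.0474 84.2103] 192.60392156862744 [np.float64(658.0), np.float64(385.0)] [np.float64(778.8196078431373), np.float64(450.25882352941176)]
   scene [ 0.6205  0.257  86.3916] 120.65882352941176 770.564705882353
   top [ 0.6265  0.2567 79.3147] 61.23529411764706 442.7529411764706
g [ 0.5724 -0.1197  0.009  83.8283] 176.59607843137252 [np.float64(642.0), np.float64(467.0)] [np.float64(730.6392156862746), np.float64(389.62352941176465)]
   scene [ 0.5721 -0.1196 82.2021] 95.91372549019607 725.3803921568627
   top [ 0.5725 -0.1196 84.5175] 78.99607843137255 388.8823529411765
```

View pics/m1.png

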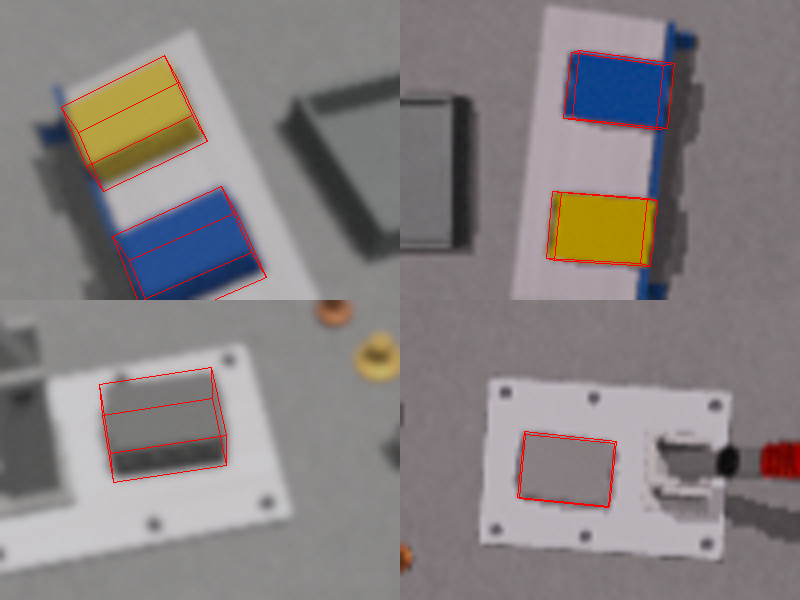

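The fits sit centred on the images, but there is some doubt about case height on the rack. I'll check it by triangulating the slope's upper corners, top (191,169)/(184,243) and scene (493,206)/(463,127.5), and the yellow lid corners.

```bash
python3 - <<'E'
from h import *
np.set_printoptions(precision=4,suppress=True)
D=cap()
def t(n,s,p): print(n,tri(D,{"scene":s,"top":p}))
t("rack hi far",(493,206),(191.2,169.2)); t("rack hi near",(463,127.5),(184,243))
z=lambda x,y,ox,oy,cx=0,cy=0,k=4.:(ox+(x-cx)/k,oy+(y-cy)/k)
S=lambda x,y:z(x,y,415,120);T=lambda x,y:z(x,y,155,168,400)
t("Y lid hi near",S(165,61),T(549,257)); t("Y lid hi far",S(193,118),T(555,193)); t("Y lid lo near",S(68,104),T(651,265));t("Y lid lo far",S(99,163),T(655,200))
t("B lid hi near",S(223,190),T(566,117)); t("B lid hi far",S(252,246),T(570,53)); 
S=lambda x,y:z(x,y,270,180,0,300);T=lambda x,y:z(x,y,290,165,400,300)
t("G lid +x near",S(210,377),T(517,498));t("G lid +x far",S(222,439),T(524,432));t("G lid -x near",S(108,387),T(609,507));t("G lid -x far",S(110,456),T(616,440))
t("plate +x far",S(293,515),T(490,378));t("plate +x near",S(243,347),T(481,543))
E
```

```text
rack hi far (array([0.6913, 0.3092, 0.0372]), [np.float64(0.00473506777815912), np.float64(0.0047350677781591325)])
rack hi near (array([0.4675, 0.3203, 0.0757]), [np.float64(0.0021287704589403973), np.float64(0.0021287704589404354)])
Y lid hi near (array([0.4986, 0.287 , 0.091 ]), [np.float64(0.0011481510261110693), np.float64(0.0011481510261111124)])
Y lid hi far (array([0.5456, 0.2841, 0.0894]), [np.float64(0.0009092490231314653), np.float64(0.0009092490231314296)])
Y lid lo near (array([0.4927, 0.2246, 0.0628]), [np.float64(0.0030596638528039535), np.float64(0.003059663852804035)])
Y lid lo far (array([0.5417, 0.2236, 0.0609]), [np.float64(0.004026484171678498), np.float64(0.0040264841716785675)])
B lid hi near (array([0.6016, 0.2773, 0.0881]), [np.float64(0.0007930440644104211), np.float64(0.0007930440644103073)])
B lid hi far (array([0.6482, 0.2723, 0.0937]), [np.float64(0.0013669548454003728), np.float64(0.0013669548454002351)])
G lid +x near (array([ 0.55  , -0.0822,  0.0296]), [np.float64(8.934266740172091e-06), np.float64(8.93426674025667e-06)])
G lid +x far (array([ 0.6002, -0.0887,  0.0365]), [np.float64(0.0005678697467668563), np.float64(0.0005678697467669259)])
G lid -x near (array([ 0.5433, -0.1491,  0.0368]), [np.float64(0.003578346019015633), np.float64(0.0035783460190156493)])
G lid -x far (array([ 0.5937, -0.1577,  0.0384]), [np.float64(0.0005932317466959929), np.float64(0.0005932317466960178)])
plate +x far (array([ 0.6455, -0.0594,  0.0059]), [np.float64(0.0012863482303518217), np.float64(0.001286348230351772)])
plate +x near (array([ 0.5157, -0.0517,  0.0029]), [np.float64(0.0012089940659156492), np.float64(0.0012089940659156446)])
```

```bash
cat > c.py <<'E'
import sys,numpy as np
# usage: c.py yaw fx,fy,fz  tx,ty,tz ...  -> slide of each leg
yaw=np.radians(float(sys.argv[1]));v=[np.array(eval(a)) for a in sys.argv[2:]]
R=np.array([[np.cos(yaw),np.sin(yaw),0],[np.sin(yaw),-np.cos(yaw),0],[0,0,-1]])
for a,b in zip(v,v[1:]): print(b,np.round(R.T@(b-a)/.15,3))
E
python3 c.py -153.1 .306,-.602,.191 .35,-.48,.2; python3 c.py -117.1 .35,-.48,.2 .42,-.36,.22; python3 c.py -95.5 .42,-.36,.22 .44,-.215,.22 .45,-.07,.22 .47,.075,.22 .55,.195,.22 .624,.244,.14 .624,.244,.053
```

```text
[ 0.35 -0.48  0.2 ] [-0.63   0.593 -0.06 ]
[ 0.42 -0.36  0.22] [-0.925 -0.051 -0.133]
[ 0.44  -0.215  0.22 ] [-0.975 -0.04   0.   ]
[ 0.45 -0.07  0.22] [-0.969  0.026  0.   ]
[0.47  0.075 0.22 ] [-0.975 -0.04   0.   ]
[0.55  0.195 0.22 ] [-0.847 -0.454  0.   ]
[0.624 0.244 0.14 ] [-0.372 -0.46   0.533]
[0.624 0.244 0.053] [0.   0.   0.58]
```

Emit:
send_rows([
  {"slide": [-0.15,0.15,-0.02],"turn": -0.08,"gripper": 1},
  {"slide": [-0.3,0.3,-0.04],"turn": -0.16,"gripper": 1},
  {"slide": [-0.45,0.44,-0.05],"turn": -0.24,"gripper": 1},
  {"slide": [-0.6,0.57,-0.06],"turn": -0.32,"gripper": 1},
  {"slide": [-0.63,0.59,-0.06],"turn": -0.4,"gripper": 1},
])

```text
time_s: 1.92
tcp_pos: [0.3509, -0.4772, 0.2009]
eef_rot: [-179.9, 0.0, -116.8]
contact_force: [-0.5, -0.5, -0.2]
gripper_width: 0.0874
gripper_force: 0.0
```

Emit:
send_rows([
  {"slide": [-0.2,0,-0.03],"turn": -0.08,"gripper": 1},
  {"slide": [-0.4,-0.02,-0.06],"turn": -0.16,"gripper": 1},
  {"slide": [-0.6,-0.03,-0.1],"turn": -0.24,"gripper": 1},
  {"slide": [-0.8,-0.04,-0.12],"turn": -0.24,"gripper": 1},
  {"slide": [-0.92,-0.05,-0.13],"turn": -0.24,"gripper": 1},
])

```text
time_s: 2.33
tcp_pos: [0.4209, -0.3591, 0.2204]
eef_rot: [-179.9, -0.0, -95.6]
contact_force: [-0.0, -0.8, 0.9]
gripper_width: 0.0877
gripper_force: 0.0
```

Emit:
send_rows([
  {"slide": [-0.2,0,0],"turn": 0,"gripper": 1},
  {"slide": [-0.4,0,0],"turn": 0,"gripper": 1},
  {"slide": [-0.6,-0.02,0],"turn": 0,"gripper": 1},
  {"slide": [-0.8,-0.03,0],"turn": 0,"gripper": 1},
  {"slide": [-0.97,-0.04,0],"turn": 0,"gripper": 1},
])

```text
time_s: 2.75
tcp_pos: [0.44, -0.2151, 0.2197]
eef_rot: [-180.0, 0.0, -95.7]
contact_force: [0.3, 0.3, -0.7]
gripper_width: 0.0878
gripper_force: 0.0
```

Emit:
send_rows([
  {"slide": [-0.2,0,0],"turn": 0,"gripper": 1},
  {"slide": [-0.4,0,0],"turn": 0,"gripper": 1},
  {"slide": [-0.6,0,0],"turn": 0,"gripper": 1},
  {"slide": [-0.8,0,0],"turn": 0,"gripper": 1},
  {"slide": [-0.97,0,0],"turn": 0,"gripper": 1},
])

```text
time_s: 3.17
tcp_pos: [0.4544, -0.0702, 0.2198]
eef_rot: [-179.9, 0.0, -95.6]
contact_force: [0.6, -0.7, -0.2]
gripper_width: 0.0875
gripper_force: 0.0
```

Emit:
send_rows([
  {"slide": [-0.2,0,0],"turn": 0,"gripper": 1},
  {"slide": [-0.4,0,0],"turn": 0,"gripper": 1},
  {"slide": [-0.6,0,0],"turn": 0,"gripper": 1},
  {"slide": [-0.8,-0.03,0],"turn": 0,"gripper": 1},
  {"slide": [-0.97,-0.04,0],"turn": 0,"gripper": 1},
])

```text
time_s: 3.58
tcp_pos: [0.4751, 0.0742, 0.2199]
eef_rot: [-179.9, 0.0, -95.6]
contact_force: [0.4, -0.4, -0.0]
gripper_width: 0.0876
gripper_force: 0.0
```

Emit:
send_rows([
  {"slide": [-0.2,-0.1,0],"turn": 0,"gripper": 1},
  {"slide": [-0.4,-0.2,0],"turn": 0,"gripper": 1},
  {"slide": [-0.6,-0.3,0],"turn": 0,"gripper": 1},
  {"slide": [-0.75,-0.4,0],"turn": 0,"gripper": 1},
  {"slide": [-0.85,-0.45,0],"turn": 0,"gripper": 1},
])

```text
time_s: 4.0
tcp_pos: [0.5559, 0.1947, 0.219]
eef_rot: [-180.0, -0.0, -95.6]
contact_force: [0.1, -0.4, 0.6]
gripper_width: 0.0876
gripper_force: 0.0
```

Emit:
send_rows([
  {"slide": [-0.15,-0.15,0.1],"turn": 0,"gripper": 1},
  {"slide": [-0.25,-0.3,0.25],"turn": 0,"gripper": 1},
  {"slide": [-0.37,-0.43,0.4],"turn": 0,"gripper": 1},
  {"slide": [-0.37,-0.43,0.5],"turn": 0,"gripper": 1},
  {"slide": [-0.37,-0.43,0.5],"turn": 0,"gripper": 1},
])

```text
time_s: 4.42
tcp_pos: [0.6226, 0.2408, 0.1392]
eef_rot: [179.6, -0.2, -95.7]
contact_force: [0.1, -0.7, -0.3]
gripper_width: 0.0877
gripper_force: 0.0
```

```bash
python3 - <<'E'
from h import *
D=cap("1"); s=get_state();print(s["tcp_pos"],s["eef_rot"])
im=[cv2.resize(D[c]["img"][y:y+75,x:x+100,::-1],(400,300)) for c,x,y in(("scene",410,110),("top",155,160))]
cv2.imwrite("pics/z1.png",np.hstack(im))
E
python3 c.py -95.6 $(python3 -c "
from plant import get_state
print(','.join(map(str,get_state()['tcp_pos'])))") .624,.244,.053
```

```text
[0.62391034 0.24089317 0.14417143] [ 1.79945526e+02 -7.69307686e-02 -9.56654448e+01]
[0.624 0.244 0.053] [-0.021  0.001  0.608]
```

View pics/z1.png

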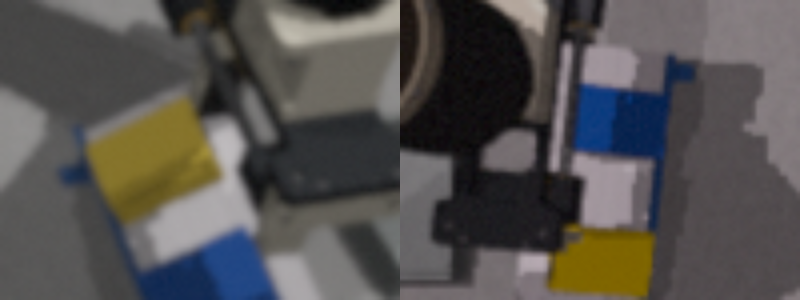

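Both fingers straddle the blue case, with one near top crop (575,180) and the other near (575,40). Descending.

Emit:
send_rows([
  {"slide": [-0.02,0,0.2],"turn": 0,"gripper": 1},
  {"slide": [-0.02,0,0.4],"turn": 0,"gripper": 1},
  {"slide": [-0.02,0,0.52],"turn": 0,"gripper": 1},
  {"slide": [-0.02,0,0.6],"turn": 0,"gripper": 1},
  {"slide": [-0.02,0,0.6],"turn": 0,"gripper": 1},
], newtons=10)

```text
time_s: 4.93
tcp_pos: [0.6236, 0.2436, 0.0538]
eef_rot: [179.9, -0.1, -95.7]
contact_force: [-1.1, -0.1, -0.0]
gripper_width: 0.0874
gripper_force: 0.0
```

Emit:
send_rows([
  {"slide": [0,0,0],"turn": 0,"gripper": 0.5},
  {"slide": [0,0,0],"turn": 0,"gripper": 0.5},
  {"slide": [0,0,0],"turn": 0,"gripper": 0.5},
  {"slide": [0,0,0],"turn": 0,"gripper": 0.5},
  {"slide": [0,0,0],"turn": 0,"gripper": 0.5},
])

```text
time_s: 5.35
tcp_pos: [0.6249, 0.2446, 0.0555]
eef_rot: [-179.9, 0.1, -95.7]
contact_force: [-0.1, 0.3, -0.3]
gripper_width: 0.06
gripper_force: 0.0
```

Emit:
send_rows([
  {"slide": [0,0,0],"turn": 0,"gripper": 0.4},
  {"slide": [0,0,0],"turn": 0,"gripper": 0.4},
  {"slide": [0,0,0],"turn": 0,"gripper": 0.4},
  {"slide": [0,0,0],"turn": 0,"gripper": 0.4},
  {"slide": [0,0,0],"turn": 0,"gripper": 0.4},
], newtons=12)

```text
time_s: 5.77
tcp_pos: [0.6245, 0.2443, 0.0544]
eef_rot: [180.0, -0.0, -95.7]
contact_force: [0.3, 1.1, -0.3]
gripper_width: 0.0354
gripper_force: 0.0
```

Emit:
send_rows([
  {"slide": [0,0,0],"turn": 0,"gripper": 0.4},
  {"slide": [0,0,-0.03],"turn": 0,"gripper": 0.4},
  {"slide": [0,0,-0.06],"turn": 0,"gripper": 0.4},
  {"slide": [0,0,-0.15],"turn": 0,"gripper": 0.4},
  {"slide": [0,0,-0.3],"turn": 0,"gripper": 0.4},
])

```text
time_s: 6.18
tcp_pos: [0.6231, 0.2435, 0.0981]
eef_rot: [179.8, -0.1, -95.7]
contact_force: [-0.3, 1.1, -1.1]
gripper_width: 0.0352
gripper_force: 0.0
```

```bash
python3 - <<'E'
from h import *
D=cap("2"); s=get_state();print(s["tcp_pos"],s["eef_rot"],s["gripper_width"],s["gripper_force"],s["contact_force"])
im=[cv2.resize(D[c]["img"][y:y+75,x:x+100,::-1],(400,300)) for c,x,y in(("scene",410,110),("top",155,160))]
cv2.imwrite("pics/z2.png",np.hstack(im))
E
```

```text
[0.62685385 0.24540713 0.10397067] [-179.6875041     0.18833449  -95.62456392] 0.03483802143548241 0.0 [1.25993996 0.51193076 0.58024445]
```

View pics/z2.png

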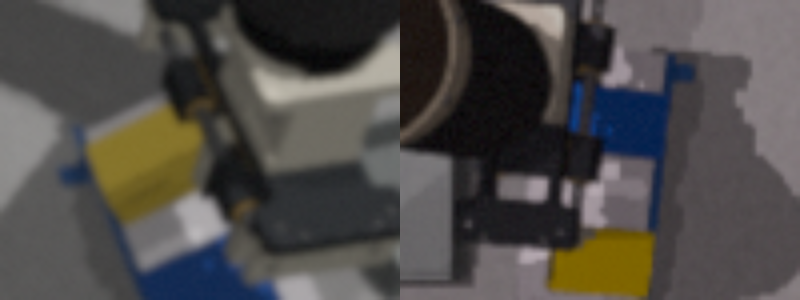

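The fingers shut to 35 mm without force, so the grasp missed. I'll check where the TCP projects in the pictures.

```bash
python3 - <<'E'
from h import *
D=cap(); s=get_state();t=s["tcp_pos"];R=Ro.from_euler('xyz',s["eef_rot"],degrees=True)
print(t,s["joints"],s["gripper_width"])
w=s["gripper_width"]/2
im=[]
for c,x,y in(("scene",380,60),("top",120,130)):
    a=cv2.resize(D[c]["img"][y:y+150,x:x+200,::-1],(400*1,300)); 
    for X,col in((t,(0,0,255)),(t+R.apply([0,w,0]),(0,255,0)),(t+R.apply([0,-w,0]),(0,255,0)),(t+R.apply([0,w,-.066]),(255,0,255)),(t+R.apply([0,-w,-.066]),(255,0,255))):
        u=P(D[c],[X])[0];print(c,u); cv2.circle(a,(int((u[0]-x)*2),int((u[1]-y)*2)),3,col,-1)
    im.append(a)
cv2.imwrite("pics/z3.png",np.hstack(im))
E
```

```text
[0.62498749 0.24465282 0.10075834] [ 3.79821977e+01  2.37811209e+01 -6.66478961e+00 -1.31420787e-03
 -5.94270236e+01 -4.36572614e+01] 0.03516574302823325
scene [464.05165417 174.71196415]
scene [461.48602787 168.95056814]
scene [466.66443653 180.57351592]
scene [467.98039442 150.98535609]
scene [473.52472444 162.86148202]
top [206.40254785 188.96225646]
top [205.74819571 194.94316678]
top [207.0550461  182.99080212]
top [197.76504407 193.19656894]
top [199.16761278 180.49215564]
```

View pics/z3.png

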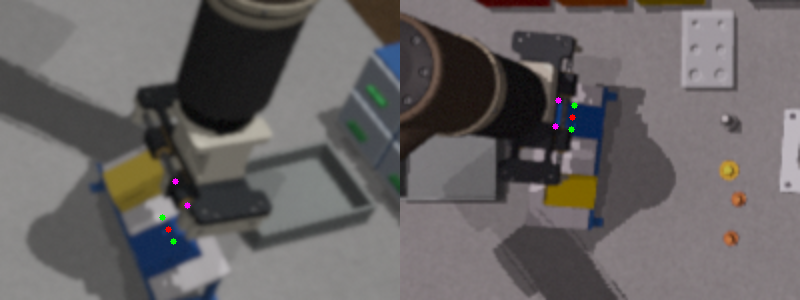

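The fingers' dark lumps appear in the scene at about (457.5,132.5) and (470,159), and in the top view at (199,197.5) and (202.5,171). They should triangulate near the TCP.

```bash
python3 - <<'E'
from h import *
np.set_printoptions(precision=4,suppress=True)
D=cap(); print(get_state()["tcp_pos"])
for a,b in(((457.5,132.5),(199,197.5)),((470,159),(202.5,171))): print(tri(D,{"scene":a,"top":b}))
for c in D: print(c,[(np.round(o["location"],3),round(o["p"],2)) for o in optics.look_for(c,"blue_case")],[(np.round(o["location"],3),round(o["p"],2)) for o in optics.look_for(c,"yellow_case")])
# change between before/after closing in the case areas
B={"scene":hue(D["scene"],100,125,100,win=(440,164,482,198)),"top":hue(D["top"],100,125,100,win=(194,178,225,202))}
for c in B: yy,xx=np.nonzero(B[c]);print(c,len(xx),xx.mean(),yy.mean(),xx.min(),xx.max(),yy.min(),yy.max())
E
```

```text
[0.6241 0.2441 0.0992]
(array([0.5907, 0.2198, 0.2209]), [np.float64(0.003697656320406478), np.float64(0.003697656320406421)])
(array([0.6613, 0.2156, 0.2131]), [np.float64(0.0021907533965077287), np.float64(0.002190753396507636)])
scene [(array([0.635, 0.242, 0.076]), 0.7)] [(array([0.524, 0.247, 0.076]), 0.96), (array([ 0.582, -0.467,  0.023]), 0.17)]
top [(array([0.621, 0.234, 0.078]), 0.58)] [(array([0.516, 0.248, 0.077]), 0.66), (array([0.505, 0.014, 0.006]), 0.57)]
scene 604 459.99834437086093 183.90728476821192 440 479 169 197
top 352 211.65625 189.3721590909091 198 224 178 201
```

```bash
python3 - <<'E'
from h import *
np.set_printoptions(precision=1,suppress=True)
D={"scene":optics.capture("scene")}
R=Ro.from_euler('xyz',[179.9,0,-153.1],degrees=True)
for z in(0,-.019,-.066): print(z,P(D["scene"],[[.306,-.602,.191]+R.apply([0,s*.055,z]) for s in(-1,0,1)]).ravel())
a=cv2.imread("pics/scene0.png")[40:140,0:133]; b=cv2.imread("pics/scene2.png")[100:200,400:533]
o=[]
for i,q,T,rr in((a,(0,40),np.array([.306,-.602,.191]),R),(b,(400,100),np.array([.6245,.2443,.104]),Ro.from_euler('xyz',[180,0,-95.7],degrees=True))):
    i=cv2.resize(cv2.convertScaleAbs(i,alpha=1.6,beta=20),(400,300),interpolation=cv2.INTER_CUBIC)
    w=.044 if q[0]==0 else .0176
    for z,col in((0,(0,255,0)),(-.066,(255,0,255)),(-.16,(0,255,255))):
        for s in(-1,1):
            u=(P(D["scene"],[T+rr.apply([0,s*w,z])])[0]-q)*3; cv2.circle(i,(int(u[0]),int(u[1])),3,col,-1)
    o.append(i)
cv2.imwrite("pics/z4.png",np.hstack(o))
E
```

```text
0 [ 52.3 141.4  75.2 128.9  97.1 116.9]
-0.019 [ 48.2 135.7  71.5 123.2  93.9 111.2]
-0.066 [ 37.7 120.9  62.1 108.2  85.4  96.1]
```

View pics/z4.png

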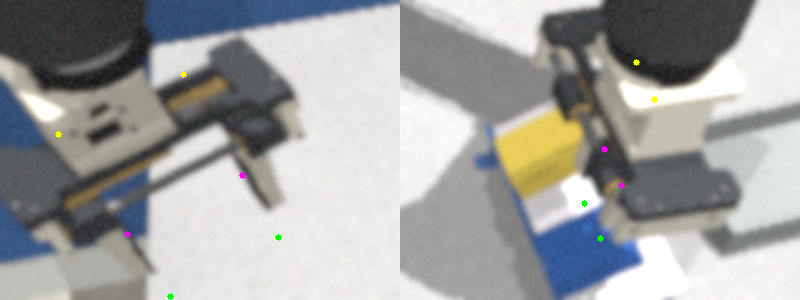

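Tips in the start picture (left panel) sit at about (275,205) and (150,270), roughly 34 mm behind the projected TCP at (278,237) and (170,296). Real fingertips are therefore about 34 mm higher than the reported TCP, so the fingers closed above the lid. I'll reopen and descend in small steps, watching the force.

Emit:
send_rows([
  {"slide": [0,0,0],"turn": 0,"gripper": 1},
  {"slide": [0,0,0],"turn": 0,"gripper": 1},
  {"slide": [0,0,0],"turn": 0,"gripper": 1},
  {"slide": [0,0,0],"turn": 0,"gripper": 1},
  {"slide": [0,0,0],"turn": 0,"gripper": 1},
])

```text
time_s: 7.15
tcp_pos: [0.6245, 0.2443, 0.0994]
eef_rot: [180.0, -0.0, -95.7]
contact_force: [-0.6, 0.5, 0.7]
gripper_width: 0.0628
gripper_force: 0.0
```

Emit:
send_rows([
  {"slide": [0,0,0],"turn": 0,"gripper": 1},
  {"slide": [0,0,0],"turn": 0,"gripper": 1},
  {"slide": [0,0,0.1],"turn": 0,"gripper": 1},
  {"slide": [0,0,0.2],"turn": 0,"gripper": 1},
  {"slide": [0,0,0.3],"turn": 0,"gripper": 1},
])

```text
time_s: 7.57
tcp_pos: [0.6247, 0.2444, 0.0543]
eef_rot: [-180.0, 0.0, -95.7]
contact_force: [0.9, 0.2, -0.4]
gripper_width: 0.0871
gripper_force: 0.0
```

Emit:
send_rows([
  {"slide": [0,0,0.02],"turn": 0,"gripper": 1},
  {"slide": [0,0,0.04],"turn": 0,"gripper": 1},
  {"slide": [0,0,0.06],"turn": 0,"gripper": 1},
  {"slide": [0,0,0.06],"turn": 0,"gripper": 1},
  {"slide": [0,0,0.06],"turn": 0,"gripper": 1},
])

```text
time_s: 7.98
tcp_pos: [0.6249, 0.2445, 0.0461]
eef_rot: [-180.0, 0.0, -95.7]
contact_force: [-0.4, 0.3, -0.1]
gripper_width: 0.0877
gripper_force: 0.0
```

Emit:
send_rows([
  {"slide": [0,0,0.02],"turn": 0,"gripper": 1},
  {"slide": [0,0,0.04],"turn": 0,"gripper": 1},
  {"slide": [0,0,0.05],"turn": 0,"gripper": 1},
  {"slide": [0,0,0.05],"turn": 0,"gripper": 1},
  {"slide": [0,0,0.05],"turn": 0,"gripper": 1},
])

```text
time_s: 8.4
tcp_pos: [0.6244, 0.2442, 0.0378]
eef_rot: [180.0, -0.0, -95.7]
contact_force: [-0.2, 0.1, -0.3]
gripper_width: 0.0877
gripper_force: 0.0
```

Emit:
send_rows([
  {"slide": [0,0,0.02],"turn": 0,"gripper": 1},
  {"slide": [0,0,0.03],"turn": 0,"gripper": 1},
  {"slide": [0,0,0.04],"turn": 0,"gripper": 1},
  {"slide": [0,0,0.04],"turn": 0,"gripper": 1},
  {"slide": [0,0,0.04],"turn": 0,"gripper": 1},
])

```text
time_s: 8.82
tcp_pos: [0.6244, 0.2442, 0.0318]
eef_rot: [180.0, -0.0, -95.7]
contact_force: [0.2, -0.1, -0.3]
gripper_width: 0.0877
gripper_force: 0.0
```

Emit:
send_rows([
  {"slide": [0,0,0.01],"turn": 0,"gripper": 1},
  {"slide": [0,0,0.03],"turn": 0,"gripper": 1},
  {"slide": [0,0,0.05],"turn": 0,"gripper": 1},
  {"slide": [0,0,0.05],"turn": 0,"gripper": 1},
  {"slide": [0,0,0.05],"turn": 0,"gripper": 1},
])

```text
time_s: 9.23
tcp_pos: [0.6243, 0.2441, 0.0241]
eef_rot: [180.0, -0.0, -95.7]
contact_force: [-0.7, 0.2, 0.9]
gripper_width: 0.0876
gripper_force: 0.0
```

```bash
python3 - <<'E'
from h import *
np.set_printoptions(precision=3,suppress=True)
D=cap("5"); s=get_state(); t=s["tcp_pos"]; print(t,s["contact_force"])
R=Ro.from_euler('xyz',s["eef_rot"],degrees=True)
o=[]
for c,x,y in(("scene",415,110),("top",150,160)):
    raw=cv2.resize(cv2.convertScaleAbs(D[c]["img"][y:y+75,x:x+100,::-1],alpha=1.5,beta=10),(400,300),interpolation=cv2.INTER_CUBIC); a=raw.copy()
    for z,col in((0,(0,255,0)),(-.034,(0,0,255)),(-.08,(255,0,255))):
        for sg in(-1,1):
            u=(P(D[c],[t+R.apply([0,sg*.044,z])])[0]-[x,y])*4; cv2.circle(a,(int(u[0]),int(u[1])),3,col,-1)
    o.append(np.vstack([raw,a]))
cv2.imwrite("pics/z5.png",np.hstack(o))
E
```

```text
[0.624 0.244 0.024] [0.554 0.291 0.075]
```

View pics/z5.png

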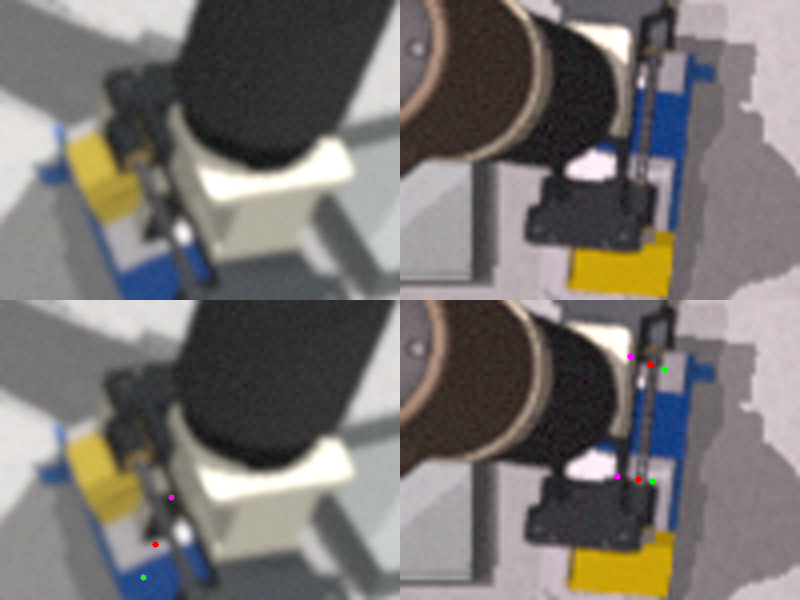

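The dark fingertip at scene crop (150,238) lies near the red marker (155,245), which confirms an offset of about 35 mm. I'll go 5 mm lower and close.

Emit:
send_rows([
  {"slide": [0,0,0.01],"turn": 0,"gripper": 1},
  {"slide": [0,0,0.02],"turn": 0,"gripper": 1},
  {"slide": [0,0,0.03],"turn": 0,"gripper": 1},
  {"slide": [0,0,0.03],"turn": 0,"gripper": 0.8},
  {"slide": [0,0,0.03],"turn": 0,"gripper": 0.7},
], newtons=10)

```text
time_s: 9.75
tcp_pos: [0.6243, 0.2442, 0.0198]
eef_rot: [180.0, -0.0, -95.7]
contact_force: [-0.7, 0.4, 0.5]
gripper_width: 0.0793
gripper_force: 0.0
```

Emit:
send_rows([
  {"slide": [0,0,0],"turn": 0,"gripper": 0.6},
  {"slide": [0,0,0],"turn": 0,"gripper": 0.5},
  {"slide": [0,0,0],"turn": 0,"gripper": 0.4},
  {"slide": [0,0,0],"turn": 0,"gripper": 0.4},
  {"slide": [0,0,0],"turn": 0,"gripper": 0.4},
])

```text
time_s: 10.17
tcp_pos: [0.6245, 0.2443, 0.02]
eef_rot: [-180.0, 0.0, -95.7]
contact_force: [-0.8, 0.8, 0.3]
gripper_width: 0.0499
gripper_force: 10.0
```

Emit:
send_rows([
  {"slide": [0,0,0],"turn": 0,"gripper": 0.4},
  {"slide": [0,0,0],"turn": 0,"gripper": 0.4},
  {"slide": [0,0,0],"turn": 0,"gripper": 0.4},
  {"slide": [0,0,0],"turn": 0,"gripper": 0.4},
  {"slide": [0,0,0],"turn": 0,"gripper": 0.4},
])

```text
time_s: 10.58
tcp_pos: [0.6245, 0.2442, 0.02]
eef_rot: [-180.0, -0.0, -95.7]
contact_force: [0.5, -0.6, 0.6]
gripper_width: 0.0502
gripper_force: 10.0
```

Gripped at 50 mm. Lift gently, then raise.

Emit:
send_rows([
  {"slide": [0,0,-0.02],"turn": 0,"gripper": 0.4},
  {"slide": [0,0,-0.05],"turn": 0,"gripper": 0.4},
  {"slide": [0,0,-0.1],"turn": 0,"gripper": 0.4},
  {"slide": [0,0,-0.18],"turn": 0,"gripper": 0.4},
  {"slide": [0,0,-0.28],"turn": 0,"gripper": 0.4},
])

```text
time_s: 11.0
tcp_pos: [0.624, 0.244, 0.0624]
eef_rot: [179.9, -0.0, -95.7]
contact_force: [-0.0, 0.3, -2.3]
gripper_width: 0.05
gripper_force: 10.0
```

Emit:
send_rows([
  {"slide": [0,0,-0.1],"turn": 0,"gripper": 0.4},
  {"slide": [0,0,-0.25],"turn": 0,"gripper": 0.4},
  {"slide": [0,0,-0.4],"turn": 0,"gripper": 0.4},
  {"slide": [0,0,-0.5],"turn": 0,"gripper": 0.4},
  {"slide": [0,0,-0.55],"turn": 0,"gripper": 0.4},
])

```text
time_s: 11.42
tcp_pos: [0.6258, 0.2449, 0.1486]
eef_rot: [-179.8, 0.2, -95.7]
contact_force: [0.6, 0.0, -2.5]
gripper_width: 0.0501
gripper_force: 10.0
```

Emit:
send_rows([
  {"slide": [0.1,0,0],"turn": 0,"gripper": 0.4},
  {"slide": [0.25,0,0],"turn": 0,"gripper": 0.4},
  {"slide": [0.45,0,0],"turn": 0,"gripper": 0.4},
  {"slide": [0.65,0,0],"turn": 0,"gripper": 0.4},
  {"slide": [0.8,0,0],"turn": 0,"gripper": 0.4},
])

```text
time_s: 11.83
tcp_pos: [0.6113, 0.1225, 0.144]
eef_rot: [179.9, -0.0, -95.7]
contact_force: [-0.7, -0.3, -3.0]
gripper_width: 0.0499
gripper_force: 10.0
```

Emit:
send_rows([
  {"slide": [0.2,0,0],"turn": 0,"gripper": 0.4},
  {"slide": [0.4,0,0],"turn": 0,"gripper": 0.4},
  {"slide": [0.6,0,0],"turn": 0,"gripper": 0.4},
  {"slide": [0.75,0,0],"turn": 0,"gripper": 0.4},
  {"slide": [0.8,0,0],"turn": 0,"gripper": 0.4},
])

```text
time_s: 12.25
tcp_pos: [0.5992, 0.0021, 0.1441]
eef_rot: [179.9, -0.0, -95.8]
contact_force: [-0.3, 0.3, -3.0]
gripper_width: 0.05
gripper_force: 10.0
```

Emit:
send_rows([
  {"slide": [0.2,0.03,0],"turn": 0,"gripper": 0.4},
  {"slide": [0.4,0.05,0],"turn": 0,"gripper": 0.4},
  {"slide": [0.6,0.08,0],"turn": 0,"gripper": 0.4},
  {"slide": [0.75,0.1,0],"turn": 0,"gripper": 0.4},
  {"slide": [0.81,0.1,0],"turn": 0,"gripper": 0.4},
])

```text
time_s: 12.67
tcp_pos: [0.5721, -0.1164, 0.1442]
eef_rot: [179.9, -0.0, -95.8]
contact_force: [-0.1, -0.1, -2.8]
gripper_width: 0.05
gripper_force: 10.0
```

Emit:
send_rows([
  {"slide": [0,0,0.15],"turn": 0,"gripper": 0.4},
  {"slide": [0,0,0.3],"turn": 0,"gripper": 0.4},
  {"slide": [0,0,0.45],"turn": 0,"gripper": 0.4},
  {"slide": [0,0,0.57],"turn": 0,"gripper": 0.4},
  {"slide": [0,0,0.6],"turn": 0,"gripper": 0.4},
])

```text
time_s: 13.08
tcp_pos: [0.5714, -0.1137, 0.0511]
eef_rot: [179.7, -0.0, -95.7]
contact_force: [-0.8, 0.7, -2.8]
gripper_width: 0.05
gripper_force: 10.0
```

```bash
python3 - <<'E'
from h import *
np.set_printoptions(precision=4,suppress=True)
D=cap("6"); s=get_state(); print(s["tcp_pos"],s["contact_force"])
for c in D:
    m=hue(D[c],100,125,90,win={"scene":(270,160,350,240),"top":(300,170,370,240)}[c]); n,l,st,_=cv2.connectedComponentsWithStats(m.astype(np.uint8))
    i=1+np.argmax(st[1:,4]);pts=np.argwhere(l==i)[:,::-1].astype(np.float32)
    print(c,st[i]," hull",cv2.approxPolyDP(cv2.convexHull(pts),1.5,True)[:,0].tolist())
    for n in("blue_case","grey_case"):print(n,[(np.round(o["location"],3),round(o["p"],2)) for o in optics.look_for(c,n)][:2])
    # predicted hull of tilted and level case
    t=s["tcp_pos"]
    for tilt in(30,0):
        g=t+[0,0,.054]; ux=Ro.from_euler('ZY',[84.3,-tilt],degrees=True).apply([.0018,0,.0284]); print(tilt,np.round(P(D[c],box(*(g-ux),84.3,tilt))).tolist())
E
```

```text
[ 0.573  -0.1138  0.0535] [-0.0444  0.5594 -1.9447]Traceback (most recent call last):
  File "<stdin>", line 6, in <module>
    return _wrapfunc(a, 'argmax', axis=axis, out=out, **kwds)
    return bound(*args, **kwds)
ValueError: attempt to get argmax of an empty sequence
```

Emit:
send_rows([
  {"slide": [0.03,0,0.04],"turn": 0,"gripper": 0.4},
  {"slide": [0.03,0,0.08],"turn": 0,"gripper": 0.4},
  {"slide": [0.03,0,0.11],"turn": 0,"gripper": 0.4},
  {"slide": [0.03,0,0.12],"turn": 0,"gripper": 0.4},
  {"slide": [0.03,0,0.12],"turn": 0,"gripper": 0.4},
], newtons=6)

```text
time_s: 13.6
tcp_pos: [0.5732, -0.1185, 0.0363]
eef_rot: [180.0, -0.0, -95.7]
contact_force: [-0.7, 0.3, -2.1]
gripper_width: 0.0498
gripper_force: 6.0
```

Emit:
send_rows([
  {"slide": [0,0,0.01],"turn": 0,"gripper": 0.4},
  {"slide": [0,0,0.02],"turn": 0,"gripper": 0.4},
  {"slide": [0,0,0.03],"turn": 0,"gripper": 0.4},
  {"slide": [0,0,0.04],"turn": 0,"gripper": 0.4},
  {"slide": [0,0,0.04],"turn": 0,"gripper": 0.4},
])

```text
time_s: 14.02
tcp_pos: [0.5732, -0.1184, 0.0302]
eef_rot: [180.0, -0.0, -95.7]
contact_force: [-0.4, 1.0, -2.8]
gripper_width: 0.0502
gripper_force: 6.0
```

Emit:
send_rows([
  {"slide": [0,0,0.01],"turn": 0,"gripper": 0.4},
  {"slide": [0,0,0.02],"turn": 0,"gripper": 0.4},
  {"slide": [0,0,0.03],"turn": 0,"gripper": 0.4},
  {"slide": [0,0,0.03],"turn": 0,"gripper": 0.4},
  {"slide": [0,0,0.03],"turn": 0,"gripper": 0.4},
])

```text
time_s: 14.43
tcp_pos: [0.5737, -0.1179, 0.0267]
eef_rot: [-180.0, 0.0, -95.7]
contact_force: [-1.9, 3.6, 5.2]
gripper_width: 0.0505
gripper_force: 6.0
```

Emit:
send_rows([
  {"slide": [0,0,0.01],"turn": 0,"gripper": 0.4},
  {"slide": [0,0,0.02],"turn": 0,"gripper": 0.4},
  {"slide": [0,0,0.02],"turn": 0,"gripper": 0.4},
  {"slide": [0,0,0.02],"turn": 0,"gripper": 0.4},
  {"slide": [0,0,0.02],"turn": 0,"gripper": 0.4},
])

```text
time_s: 14.85
tcp_pos: [0.5738, -0.118, 0.0236]
eef_rot: [-179.9, 0.0, -95.7]
contact_force: [-3.6, 5.3, 6.8]
gripper_width: 0.0495
gripper_force: 6.0
```

Emit:
send_rows([
  {"slide": [0,0,0],"turn": 0,"gripper": 0.4},
  {"slide": [0,0,0.01],"turn": 0,"gripper": 0.4},
  {"slide": [0,0,0.02],"turn": 0,"gripper": 0.4},
  {"slide": [0,0,0.02],"turn": 0,"gripper": 0.4},
  {"slide": [0,0,0.02],"turn": 0,"gripper": 0.4},
], newtons=3)

```text
time_s: 15.27
tcp_pos: [0.5737, -0.1186, 0.0198]
eef_rot: [-180.0, -0.0, -95.7]
contact_force: [1.4, 1.5, 0.3]
gripper_width: 0.05
gripper_force: 3.0
```

Emit:
send_rows([
  {"slide": [0,0,0.01],"turn": 0,"gripper": 0.4},
  {"slide": [0,0,0.02],"turn": 0,"gripper": 0.4},
  {"slide": [0,0,0.02],"turn": 0,"gripper": 0.4},
  {"slide": [0,0,0.02],"turn": 0,"gripper": 0.4},
  {"slide": [0,0,0.02],"turn": 0,"gripper": 0.4},
])

```text
time_s: 15.68
tcp_pos: [0.5725, -0.1187, 0.0164]
eef_rot: [179.9, -0.0, -95.7]
contact_force: [0.3, -0.6, -2.6]
gripper_width: 0.0502
gripper_force: 3.0
```

Emit:
send_rows([
  {"slide": [0,0,0.01],"turn": 0,"gripper": 0.4},
  {"slide": [0,0,0.01],"turn": 0,"gripper": 0.4},
  {"slide": [0,0,0.01],"turn": 0,"gripper": 0.4},
  {"slide": [0,0,0.01],"turn": 0,"gripper": 0.4},
  {"slide": [0,0,0.01],"turn": 0,"gripper": 0.4},
])

```text
time_s: 16.1
tcp_pos: [0.5732, -0.1185, 0.0154]
eef_rot: [180.0, -0.0, -95.7]
contact_force: [-0.2, -0.7, -3.0]
gripper_width: 0.0499
gripper_force: 3.0
```

Emit:
send_rows([
  {"slide": [0,0,0.01],"turn": 0,"gripper": 0.4},
  {"slide": [0,0,0.01],"turn": 0,"gripper": 0.4},
  {"slide": [0,0,0.01],"turn": 0,"gripper": 0.4},
  {"slide": [0,0,0.01],"turn": 0,"gripper": 0.4},
  {"slide": [0,0,0.01],"turn": 0,"gripper": 0.4},
])

```text
time_s: 16.52
tcp_pos: [0.5733, -0.1185, 0.0139]
eef_rot: [180.0, -0.0, -95.7]
contact_force: [-0.2, 0.1, -2.3]
gripper_width: 0.0501
gripper_force: 3.0
```

```bash
python3 - <<'E'
from h import *
np.set_printoptions(precision=4,suppress=True)
D=cap("7"); s=get_state(); print(s["tcp_pos"],s["contact_force"])
for c in D:
    m=hue(D[c],98,128,70,25,win=(200,130,420,260)); print(c,m.sum(),np.argwhere(m>0).mean(0)[::-1] if m.sum() else 0)
    for n in("blue_case","grey_case"):print(n,[(np.round(o["location"],3),round(o["p"],2)) for o in optics.look_for(c,n)][:2])
E
```

```text
[ 0.5733 -0.1185  0.0139] [-0.0751 -0.5326 -2.0785]
scene 14.0 [326.5714 190.0714]
blue_case []
grey_case [(array([ 0.578, -0.467,  0.025]), 0.26)]
top 62.0 [223.5968 181.5645]
blue_case []
grey_case []
```

Emit:
send_rows([
  {"slide": [0,0,0.01],"turn": 0,"gripper": 0.4},
  {"slide": [0,0,0.01],"turn": 0,"gripper": 0.4},
  {"slide": [0,0,0.01],"turn": 0,"gripper": 0.4},
  {"slide": [0,0,0.01],"turn": 0,"gripper": 0.4},
  {"slide": [0,0,0.01],"turn": 0,"gripper": 0.4},
])

```text
time_s: 17.23
tcp_pos: [0.5735, -0.1185, 0.0127]
eef_rot: [-180.0, -0.0, -95.7]
contact_force: [-1.5, 0.6, 3.4]
gripper_width: 0.0498
gripper_force: 3.0
```

Emit:
send_rows([
  {"slide": [0,0,0.01],"turn": 0,"gripper": 0.4},
  {"slide": [0,0,0.01],"turn": 0,"gripper": 0.4},
  {"slide": [0,0,0.01],"turn": 0,"gripper": 0.4},
  {"slide": [0,0,0.01],"turn": 0,"gripper": 0.4},
  {"slide": [0,0,0.01],"turn": 0,"gripper": 0.4},
])

```text
time_s: 17.65
tcp_pos: [0.5735, -0.1185, 0.0111]
eef_rot: [-180.0, -0.0, -95.7]
contact_force: [-0.5, -0.5, 4.4]
gripper_width: 0.0501
gripper_force: 3.0
```

Flat contact is made. Release and retreat upward, then check.

Emit:
send_rows([
  {"slide": [0,0,0],"turn": 0,"gripper": 0.65},
  {"slide": [0,0,0],"turn": 0,"gripper": 0.75},
  {"slide": [0,0,0],"turn": 0,"gripper": 0.9},
  {"slide": [0,0,0],"turn": 0,"gripper": 1},
  {"slide": [0,0,0],"turn": 0,"gripper": 1},
])

```text
time_s: 18.07
tcp_pos: [0.5733, -0.1184, 0.0108]
eef_rot: [180.0, 0.0, -95.7]
contact_force: [0.4, -0.4, 0.3]
gripper_width: 0.0775
gripper_force: 0.0
```

Emit:
send_rows([
  {"slide": [0,0,0],"turn": 0,"gripper": 1},
  {"slide": [0,0,-0.05],"turn": 0,"gripper": 1},
  {"slide": [0,0,-0.2],"turn": 0,"gripper": 1},
  {"slide": [0,0,-0.4],"turn": 0,"gripper": 1},
  {"slide": [0,0,-0.6],"turn": 0,"gripper": 1},
])

```text
time_s: 18.48
tcp_pos: [0.5727, -0.1186, 0.102]
eef_rot: [179.9, -0.0, -95.7]
contact_force: [1.1, 0.7, 0.0]
gripper_width: 0.0875
gripper_force: 0.0
```

Emit:
send_rows([
  {"slide": [-0.1,0,-0.15],"turn": 0,"gripper": 1},
  {"slide": [-0.3,0.05,-0.25],"turn": 0,"gripper": 1},
  {"slide": [-0.5,0.1,-0.25],"turn": 0,"gripper": 1},
  {"slide": [-0.75,0.15,-0.25],"turn": 0,"gripper": 1},
  {"slide": [-0.95,0.2,-0.25],"turn": 0,"gripper": 1},
])

```text
time_s: 18.9
tcp_pos: [0.5576, 0.0281, 0.1398]
eef_rot: [-179.9, 0.1, -95.7]
contact_force: [1.4, -0.0, 0.4]
gripper_width: 0.0876
gripper_force: 0.0
```

Emit:
send_rows([
  {"slide": [-0.2,0.05,0],"turn": 0,"gripper": 1},
  {"slide": [-0.45,0.1,0],"turn": 0,"gripper": 1},
  {"slide": [-0.7,0.15,0],"turn": 0,"gripper": 1},
  {"slide": [-0.9,0.2,0],"turn": 0,"gripper": 1},
  {"slide": [-0.95,0.2,0],"turn": 0,"gripper": 1},
])

```text
time_s: 19.32
tcp_pos: [0.5414, 0.175, 0.1393]
eef_rot: [-179.9, 0.1, -95.5]
contact_force: [0.3, 0.0, -0.2]
gripper_width: 0.0873
gripper_force: 0.0
```

```bash
python3 - <<'E'
from h import *
np.set_printoptions(precision=4,suppress=True)
D=cap("8"); s=get_state(); print(s["tcp_pos"])
B={"scene":hue(D["scene"],100,125,90,win=(280,150,350,240)),"top":hue(D["top"],100,125,90,win=(300,180,365,230))}
print([(c,np.argwhere(B[c]>0)[:,::-1].min(0),np.argwhere(B[c]>0)[:,::-1].max(0)) for c in B if B[c].sum()])
f=lambda p:box(p[0],p[1],.042,p[2])
for c in[0,*B]:
    r=fit(D,B if c==0 else {c:B[c]},f,[.572,-.12,84.4],[.006,.006,4]);print(c,r,[render(D[k],f(r[0])).sum() for k in B])
r=fit(D,B,lambda p:box(*p),[.572,-.12,.042,84.4,0],[.006,.006,.006,4,4]);print("full",r)
h=cv2.convexHull(np.argwhere(B["top"]>0)[:,::-1].astype(np.float32));print("top rect",cv2.minAreaRect(h)); print(P(D["top"],[[r[0][0],r[0][1],.076]]))
for c in D:
    for n in("blue_case","grey_case","yellow_case"):print(c,n,[(np.round(o["location"],3),round(o["p"],2)) for o in optics.look_for(c,n)][:2])
E
```

```text
[0.5418 0.1729 0.139 ]
[('scene', array([300, 189]), array([330, 216])), ('top', array([315, 197]), array([338, 215]))]
0 (array([ 0.5742, -0.106 , 83.4006]), np.float64(117.38823529411764), [np.float64(678.0), np.float64(390.0)]) [np.float64(764.9098039215687), np.float64(411.6392156862745)]
scene (array([ 0.5728, -0.1068, 80.0807]), np.float64(81.61176470588235), [np.float64(678.0)]) [np.float64(755.3294117647058), np.float64(411.1490196078431)]
top (array([ 0.5747, -0.1057, 84.0218]), np.float64(28.07843137254902), [np.float64(390.0)]) [np.float64(767.243137254902), np.float64(411.749019607843)]
full (array([ 0.5743, -0.1052,  0.0419, 82.7355,  2.4422]), np.float64(111.80392156862744), [np.float64(678.0), np.float64(390.0)])
top rect ((326.6633605957031, 205.8663330078125), (23.781387329101562, 16.51761817932129), 5.7105937004089355)
[[326.4461 205.854 ]]
scene blue_case [(array([ 0.586, -0.108,  0.077]), 0.93)]
scene grey_case []
scene yellow_case [(array([0.533, 0.249, 0.079]), 0.75), (array([0.552, 0.021, 0.005]), 0.26)]
top blue_case [(array([ 0.571, -0.104,  0.076]), 0.66)]
top grey_case [(array([0.621, 0.02 , 0.036]), 0.69), (array([0.659, 0.287, 0.066]), 0.66)]
top yellow_case [(array([ 0.569, -0.175,  0.007]), 0.32)]
```

Blue stands flat but about 13 mm towards +y. I'll check whether grey moved by comparing its visible edge before and after.

```bash
python3 - <<'E'
from h import *
np.set_printoptions(precision=2,suppress=True)
for c,rows,x0,x1 in(("top",range(201,214,2),325,352),("scene",range(206,216,2),288,312)):
    for f in("0","8"):
        g=cv2.GaussianBlur(cv2.imread(f"pics/{c}{f}.png",0),(3,3),0).astype(float); out=[]
        for r in rows:
            v=g[r,x0:x1]; d=np.diff(v)*(1 if c=="top" else -1); i=int(np.argmax(d)); w=np.clip(d[max(0,i-2):i+3],0,None); out.append(x0+.5+(w*np.arange(max(0,i-2),max(0,i-2)+len(w))).sum()/w.sum())
        print(c,f,np.array(out))
for f in("0","8"): print(cv2.imread(f"pics/top{f}.png",0)[207,310:360])
for f in("0","8"): print(cv2.imread(f"pics/scene{f}.png",0)[212,285:340])
E
```

```text
top 0 [343.19 344.14 343.86 343.36 343.38 343.25 343.09]
top 8 [340.71 340.56 343.72 343.14 343.37 339.48 339.71]
scene 0 [295.42 294.67 294.67 294.61 294.71]
scene 8 [295.58 294.71 294.74 294.62 294.72]
[127 181 181 180 181 181 181 182 176 109 131 131 129 129 129 129 129 130
 129 129 128 129 127 129 128 127 128 127 127 128 127 123 112 149 172 179
 181 181 180 181 180 170 173 174 154 149 136  96  91  91]
[132 185 187 183 132  91  91  96  96  94  95  94  94  93  93  94  96  94
  93  93  95  94  93  96  92  93  92  93  96 108  95 126 117 152 177 187
 186 185 185 186 184 177 181 178 157 156 140  98  96  93]
[180 193 199 199 199 199 200 198 192 174 151 129 119 119 121 120 121 120
 120 120 121 120 120 120 121 121 122 121 119 120 120 120 121 120 120 121
 121 120 121 120 123 143 174 192 198 198 199 198 199 198 195 185 166 144
 137]
[182 194 199 201 201 201 201 200 194 176 152 132 120 120 115 101  80  60
  49  42  47  49  48  44  45  46  44  48  43  41  39  43  41  43  44  43
  46  47  49  52  54  58  74  96 113 130 156 181 195 198 196 187 167 147
 140]
```

Grey has not moved. I'll regrasp blue, now level, and shift it 13 mm towards −y and 2 mm towards −x.

Emit:
send_rows([
  {"slide": [0.2,-0.05,0],"turn": 0,"gripper": 1},
  {"slide": [0.4,-0.1,0],"turn": 0,"gripper": 1},
  {"slide": [0.6,-0.15,0],"turn": 0,"gripper": 1},
  {"slide": [0.8,-0.2,0],"turn": 0,"gripper": 1},
  {"slide": [0.93,-0.2,0],"turn": 0,"gripper": 1},
])

```text
time_s: 20.13
tcp_pos: [0.5582, 0.0262, 0.1385]
eef_rot: [-180.0, -0.0, -95.8]
contact_force: [-0.3, 0.2, 0.5]
gripper_width: 0.0878
gripper_force: 0.0
```

Emit:
send_rows([
  {"slide": [0.2,-0.05,0],"turn": 0,"gripper": 1},
  {"slide": [0.4,-0.1,0],"turn": 0,"gripper": 1},
  {"slide": [0.6,-0.15,0],"turn": 0,"gripper": 1},
  {"slide": [0.8,-0.2,0],"turn": 0,"gripper": 1},
  {"slide": [0.9,-0.2,0],"turn": 0,"gripper": 1},
])

```text
time_s: 20.55
tcp_pos: [0.5745, -0.1118, 0.1384]
eef_rot: [-180.0, -0.0, -95.8]
contact_force: [0.5, -0.3, 0.6]
gripper_width: 0.0878
gripper_force: 0.0
```

Emit:
send_rows([
  {"slide": [0,0,0],"turn": 0,"gripper": 1},
  {"slide": [0,0,0.2],"turn": 0,"gripper": 1},
  {"slide": [0,0,0.4],"turn": 0,"gripper": 1},
  {"slide": [0,0,0.5],"turn": 0,"gripper": 1},
  {"slide": [0,0,0.5],"turn": 0,"gripper": 1},
])

```text
time_s: 20.97
tcp_pos: [0.5714, -0.1083, 0.0599]
eef_rot: [179.6, -0.0, -95.8]
contact_force: [-1.0, 0.4, 0.7]
gripper_width: 0.0879
gripper_force: 0.0
```

Emit:
send_rows([
  {"slide": [0,0,0.1],"turn": 0,"gripper": 1},
  {"slide": [0,0,0.2],"turn": 0,"gripper": 1},
  {"slide": [0,0,0.28],"turn": 0,"gripper": 1},
  {"slide": [0,0,0.33],"turn": 0,"gripper": 1},
  {"slide": [0,0,0.33],"turn": 0,"gripper": 1},
], newtons=12)

```text
time_s: 21.38
tcp_pos: [0.5739, -0.108, 0.0134]
eef_rot: [179.9, -0.0, -95.7]
contact_force: [0.2, -0.2, 0.5]
gripper_width: 0.0877
gripper_force: 0.0
```

Emit:
send_rows([
  {"slide": [0,0,0],"turn": 0,"gripper": 0.7},
  {"slide": [0,0,0],"turn": 0,"gripper": 0.6},
  {"slide": [0,0,0],"turn": 0,"gripper": 0.5},
  {"slide": [0,0,0],"turn": 0,"gripper": 0.4},
  {"slide": [0,0,0],"turn": 0,"gripper": 0.4},
])

```text
time_s: 21.8
tcp_pos: [0.5748, -0.108, 0.0146]
eef_rot: [-179.9, 0.0, -95.7]
contact_force: [0.3, -0.3, 0.5]
gripper_width: 0.0599
gripper_force: 0.0
```

Emit:
send_rows([
  {"slide": [0,0,0],"turn": 0,"gripper": 0.4},
  {"slide": [0,0,0],"turn": 0,"gripper": 0.4},
  {"slide": [0,0,-0.01],"turn": 0,"gripper": 0.4},
  {"slide": [0,0,-0.03],"turn": 0,"gripper": 0.4},
  {"slide": [0,0,-0.04],"turn": 0,"gripper": 0.4},
])

```text
time_s: 22.22
tcp_pos: [0.5742, -0.108, 0.02]
eef_rot: [180.0, -0.0, -95.7]
contact_force: [0.0, 1.1, -2.1]
gripper_width: 0.0498
gripper_force: 12.0
```

Emit:
send_rows([
  {"slide": [0.03,0,0],"turn": 0,"gripper": 0.4},
  {"slide": [0.06,0.01,0],"turn": 0,"gripper": 0.4},
  {"slide": [0.087,0.01,0],"turn": 0,"gripper": 0.4},
  {"slide": [0.087,0.01,0],"turn": 0,"gripper": 0.4},
  {"slide": [0.087,0.01,0],"turn": 0,"gripper": 0.4},
])

```text
time_s: 22.63
tcp_pos: [0.5714, -0.1213, 0.0198]
eef_rot: [180.0, -0.0, -95.7]
contact_force: [-0.1, 0.2, -2.1]
gripper_width: 0.0498
gripper_force: 12.0
```

Emit:
send_rows([
  {"slide": [0,0,0.01],"turn": 0,"gripper": 0.4},
  {"slide": [0,0,0.02],"turn": 0,"gripper": 0.4},
  {"slide": [0,0,0.03],"turn": 0,"gripper": 0.4},
  {"slide": [0,0,0.04],"turn": 0,"gripper": 0.4},
  {"slide": [0,0,0.04],"turn": 0,"gripper": 0.4},
])

```text
time_s: 23.05
tcp_pos: [0.5716, -0.1208, 0.0142]
eef_rot: [180.0, -0.0, -95.7]
contact_force: [-0.8, 0.3, 2.0]
gripper_width: 0.0497
gripper_force: 12.0
```

Emit:
send_rows([
  {"slide": [0,0,0],"turn": 0,"gripper": 0.65},
  {"slide": [0,0,0],"turn": 0,"gripper": 0.75},
  {"slide": [0,0,0],"turn": 0,"gripper": 0.9},
  {"slide": [0,0,0],"turn": 0,"gripper": 1},
  {"slide": [0,0,0],"turn": 0,"gripper": 1},
])

```text
time_s: 23.47
tcp_pos: [0.5717, -0.1208, 0.014]
eef_rot: [-180.0, 0.0, -95.7]
contact_force: [0.3, -0.8, 0.4]
gripper_width: 0.0779
gripper_force: 0.0
```

Emit:
send_rows([
  {"slide": [0,0,0],"turn": 0,"gripper": 1},
  {"slide": [0,0,-0.05],"turn": 0,"gripper": 1},
  {"slide": [0,0,-0.2],"turn": 0,"gripper": 1},
  {"slide": [0,0,-0.4],"turn": 0,"gripper": 1},
  {"slide": [0,0,-0.6],"turn": 0,"gripper": 1},
])

```text
time_s: 23.88
tcp_pos: [0.571, -0.121, 0.105]
eef_rot: [179.9, -0.0, -95.7]
contact_force: [0.7, -0.2, 0.3]
gripper_width: 0.0875
gripper_force: 0.0
```

Emit:
send_rows([
  {"slide": [-0.1,0,-0.15],"turn": 0,"gripper": 1},
  {"slide": [-0.3,0.05,-0.25],"turn": 0,"gripper": 1},
  {"slide": [-0.5,0.1,-0.25],"turn": 0,"gripper": 1},
  {"slide": [-0.75,0.15,-0.25],"turn": 0,"gripper": 1},
  {"slide": [-0.95,0.2,-0.25],"turn": 0,"gripper": 1},
])

```text
time_s: 24.3
tcp_pos: [0.5558, 0.0257, 0.1427]
eef_rot: [-179.9, 0.1, -95.7]
contact_force: [0.6, -0.7, 0.4]
gripper_width: 0.0875
gripper_force: 0.0
```

Emit:
send_rows([
  {"slide": [-0.2,0.05,0],"turn": 0,"gripper": 1},
  {"slide": [-0.45,0.1,0],"turn": 0,"gripper": 1},
  {"slide": [-0.7,0.15,0],"turn": 0,"gripper": 1},
  {"slide": [-0.9,0.2,0],"turn": 0,"gripper": 1},
  {"slide": [-0.95,0.2,0],"turn": 0,"gripper": 1},
])

```text
time_s: 24.72
tcp_pos: [0.5397, 0.1726, 0.1423]
eef_rot: [-179.9, 0.1, -95.5]
contact_force: [0.2, -0.8, -0.7]
gripper_width: 0.0875
gripper_force: 0.0
```

```bash
python3 - <<'E'
from h import *
np.set_printoptions(precision=4,suppress=True)
D=cap("9"); s=get_state(); print(s["tcp_pos"])
B={"scene":hue(D["scene"],100,125,90,win=(280,150,350,240)),"top":hue(D["top"],100,125,90,win=(300,180,365,230))}
f=lambda p:box(p[0],p[1],.042,p[2])
for c in[0,*B]:
    r=fit(D,B if c==0 else {c:B[c]},f,[.572,-.12,84.4],[.006,.006,4]);print(c,r)
W={"scene":(425,125,475,172),"top":(185,210,225,240)}
M={c:hue(D[c],20,35,win=W[c],s=85) for c in D};print([M[c].sum() for c in M])
print(D["top"]["img"][207,310:360].mean(1).round())
E
python3 c.py -95.7 $(python3 -c "
from plant import get_state
print(','.join(map(str,get_state()['tcp_pos'])))") .5198,.2555,.0205
```

```text
[0.54   0.1705 0.1419]
0 (array([ 0.5716, -0.1181, 83.5848]), np.float64(131.12941176470588), [np.float64(666.0), np.float64(384.0)])
scene (array([ 0.57  , -0.119 , 81.1007]), np.float64(90.85490196078432), [np.float64(666.0)])
top (array([ 0.5722, -0.118 , 85.4551]), np.float64(31.24313725490196), [np.float64(384.0)])
[np.float64(508.0), np.float64(41.0)]
[134. 188. 188. 187. 188. 187. 188. 188. 176.  97. 110. 110. 111. 110.
 109. 109. 108. 109. 110. 110. 107. 108. 110. 108. 108. 110. 106. 108.
 106. 107. 108. 106. 118. 143. 143. 151. 187. 188. 188. 187. 188. 178.
 181. 179. 159. 157. 142. 102.  95.  96.]
[0.5198 0.2555 0.0205] [-0.551  0.19   0.81 ]
```

Blue now sits within about 2 mm of grey. Next, the yellow case.

Emit:
send_rows([
  {"slide": [-0.15,0.05,0],"turn": 0,"gripper": 1},
  {"slide": [-0.3,0.1,0],"turn": 0,"gripper": 1},
  {"slide": [-0.45,0.15,0],"turn": 0,"gripper": 1},
  {"slide": [-0.55,0.19,0],"turn": 0,"gripper": 1},
  {"slide": [-0.55,0.19,0],"turn": 0,"gripper": 1},
])

```text
time_s: 25.23
tcp_pos: [0.5198, 0.2548, 0.1418]
eef_rot: [-180.0, 0.0, -95.6]
contact_force: [0.7, -0.6, -0.1]
gripper_width: 0.088
gripper_force: 0.0
```

Emit:
send_rows([
  {"slide": [0,0,0.15],"turn": 0,"gripper": 1},
  {"slide": [0,0,0.3],"turn": 0,"gripper": 1},
  {"slide": [0,0,0.45],"turn": 0,"gripper": 1},
  {"slide": [0,0,0.55],"turn": 0,"gripper": 1},
  {"slide": [0,0,0.6],"turn": 0,"gripper": 1},
])

```text
time_s: 25.65
tcp_pos: [0.5191, 0.2513, 0.0495]
eef_rot: [179.9, -0.1, -95.8]
contact_force: [-0.1, -1.2, -0.4]
gripper_width: 0.0875
gripper_force: 0.0
```

Emit:
send_rows([
  {"slide": [0,0,0.05],"turn": 0,"gripper": 1},
  {"slide": [-0.01,0,0.1],"turn": 0,"gripper": 1},
  {"slide": [-0.01,0,0.14],"turn": 0,"gripper": 1},
  {"slide": [-0.01,0,0.18],"turn": 0,"gripper": 1},
  {"slide": [-0.01,0,0.21],"turn": 0,"gripper": 1},
], newtons=10)

```text
time_s: 26.07
tcp_pos: [0.5202, 0.2552, 0.0198]
eef_rot: [-180.0, 0.0, -95.7]
contact_force: [-0.5, -0.1, 0.2]
gripper_width: 0.0875
gripper_force: 0.0
```

Emit:
send_rows([
  {"slide": [0,0,0],"turn": 0,"gripper": 0.7},
  {"slide": [0,0,0],"turn": 0,"gripper": 0.6},
  {"slide": [0,0,0],"turn": 0,"gripper": 0.5},
  {"slide": [0,0,0],"turn": 0,"gripper": 0.4},
  {"slide": [0,0,0],"turn": 0,"gripper": 0.4},
])

```text
time_s: 26.48
tcp_pos: [0.5202, 0.2553, 0.0203]
eef_rot: [-180.0, 0.0, -95.7]
contact_force: [0.5, -0.1, -0.1]
gripper_width: 0.0595
gripper_force: 0.0
```

Emit:
send_rows([
  {"slide": [0,0,0],"turn": 0,"gripper": 0.4},
  {"slide": [0,0,0],"turn": 0,"gripper": 0.4},
  {"slide": [0,0,0],"turn": 0,"gripper": 0.4},
  {"slide": [0,0,0],"turn": 0,"gripper": 0.4},
  {"slide": [0,0,0],"turn": 0,"gripper": 0.4},
])

```text
time_s: 26.9
tcp_pos: [0.5201, 0.2552, 0.0202]
eef_rot: [-180.0, 0.0, -95.7]
contact_force: [-0.6, 0.4, 3.0]
gripper_width: 0.0496
gripper_force: 10.0
```

Emit:
send_rows([
  {"slide": [0,0,-0.02],"turn": 0,"gripper": 0.4},
  {"slide": [0,0,-0.05],"turn": 0,"gripper": 0.4},
  {"slide": [0,0,-0.15],"turn": 0,"gripper": 0.4},
  {"slide": [0,0,-0.3],"turn": 0,"gripper": 0.4},
  {"slide": [0,0,-0.5],"turn": 0,"gripper": 0.4},
])

```text
time_s: 27.32
tcp_pos: [0.5185, 0.2539, 0.0938]
eef_rot: [179.8, -0.2, -95.7]
contact_force: [0.7, -0.2, -2.6]
gripper_width: 0.0501
gripper_force: 10.0
```

Emit:
send_rows([
  {"slide": [0.1,0,0],"turn": 0,"gripper": 0.4},
  {"slide": [0.3,0,0],"turn": 0,"gripper": 0.4},
  {"slide": [0.5,0,0],"turn": 0,"gripper": 0.4},
  {"slide": [0.75,0,0],"turn": 0,"gripper": 0.4},
  {"slide": [0.92,0,0],"turn": 0,"gripper": 0.4},
])

```text
time_s: 27.73
tcp_pos: [0.5051, 0.1154, 0.0949]
eef_rot: [180.0, -0.0, -95.7]
contact_force: [0.5, -0.2, -3.3]
gripper_width: 0.0498
gripper_force: 10.0
```

Emit:
send_rows([
  {"slide": [0,0,0],"turn": 0,"gripper": 0.4},
  {"slide": [0,0,0.2],"turn": 0,"gripper": 0.4},
  {"slide": [0,0,0.4],"turn": 0,"gripper": 0.4},
  {"slide": [0,0,0.58],"turn": 0,"gripper": 0.4},
  {"slide": [0,0,0.6],"turn": 0,"gripper": 0.4},
])

```text
time_s: 28.15
tcp_pos: [0.5033, 0.116, 0.001]
eef_rot: [179.7, -0.2, -95.8]
contact_force: [-2.3, -1.3, -2.0]
gripper_width: 0.05
gripper_force: 10.0
```

Emit:
send_rows([
  {"slide": [0,0,0.03],"turn": 0,"gripper": 0.4},
  {"slide": [0,0,0.06],"turn": 0,"gripper": 0.4},
  {"slide": [0,0,0.09],"turn": 0,"gripper": 0.4},
  {"slide": [0,0,0.11],"turn": 0,"gripper": 0.4},
  {"slide": [0,0,0.11],"turn": 0,"gripper": 0.4},
], newtons=4)

```text
time_s: 28.57
tcp_pos: [0.5066, 0.118, -0.0113]
eef_rot: [-180.0, 0.0, -95.7]
contact_force: [-0.3, -0.9, -2.4]
gripper_width: 0.0497
gripper_force: 4.0
```

Emit:
send_rows([
  {"slide": [0,0,0.01],"turn": 0,"gripper": 0.4},
  {"slide": [0,0,0.02],"turn": 0,"gripper": 0.4},
  {"slide": [0,0,0.03],"turn": 0,"gripper": 0.4},
  {"slide": [0,0,0.03],"turn": 0,"gripper": 0.4},
  {"slide": [0,0,0.03],"turn": 0,"gripper": 0.4},
])

```text
time_s: 28.98
tcp_pos: [0.5071, 0.1185, -0.0154]
eef_rot: [-179.9, 0.1, -95.6]
contact_force: [-1.0, 3.7, 5.4]
gripper_width: 0.0499
gripper_force: 4.0
```

Emit:
send_rows([
  {"slide": [0,0,0.01],"turn": 0,"gripper": 0.4},
  {"slide": [0,0,0.02],"turn": 0,"gripper": 0.4},
  {"slide": [0,0,0.03],"turn": 0,"gripper": 0.4},
  {"slide": [0,0,0.03],"turn": 0,"gripper": 0.4},
  {"slide": [0,0,0.03],"turn": 0,"gripper": 0.4},
])

```text
time_s: 29.4
tcp_pos: [0.507, 0.118, -0.0204]
eef_rot: [-179.9, 0.0, -95.7]
contact_force: [0.8, 2.5, 2.9]
gripper_width: 0.0498
gripper_force: 4.0
```

Emit:
send_rows([
  {"slide": [0,0,0.01],"turn": 0,"gripper": 0.4},
  {"slide": [0,0,0.02],"turn": 0,"gripper": 0.4},
  {"slide": [0,0,0.03],"turn": 0,"gripper": 0.4},
  {"slide": [0,0,0.03],"turn": 0,"gripper": 0.4},
  {"slide": [0,0,0.03],"turn": 0,"gripper": 0.4},
])

```text
time_s: 29.82
tcp_pos: [0.5063, 0.1175, -0.0253]
eef_rot: [180.0, -0.0, -95.7]
contact_force: [2.4, 1.2, 1.7]
gripper_width: 0.05
gripper_force: 4.0
```

Emit:
send_rows([
  {"slide": [0,0,0.01],"turn": 0,"gripper": 0.4},
  {"slide": [0,0,0.02],"turn": 0,"gripper": 0.4},
  {"slide": [0,0,0.02],"turn": 0,"gripper": 0.4},
  {"slide": [0,0,0.02],"turn": 0,"gripper": 0.4},
  {"slide": [0,0,0.02],"turn": 0,"gripper": 0.4},
])

```text
time_s: 30.23
tcp_pos: [0.5055, 0.1171, -0.0285]
eef_rot: [179.9, -0.1, -95.7]
contact_force: [0.6, -0.5, -1.1]
gripper_width: 0.0496
gripper_force: 4.0
```

Emit:
send_rows([
  {"slide": [0,0,0.01],"turn": 0,"gripper": 0.4},
  {"slide": [0,0,0.015],"turn": 0,"gripper": 0.4},
  {"slide": [0,0,0.015],"turn": 0,"gripper": 0.4},
  {"slide": [0,0,0.015],"turn": 0,"gripper": 0.4},
  {"slide": [0,0,0.015],"turn": 0,"gripper": 0.4},
], newtons=3)

```text
time_s: 30.65
tcp_pos: [0.5058, 0.1173, -0.0306]
eef_rot: [179.9, -0.0, -95.7]
contact_force: [-0.1, 0.3, -2.4]
gripper_width: 0.0501
gripper_force: 3.0
```

Emit:
send_rows([
  {"slide": [0,0,0],"turn": 0,"gripper": 0.65},
  {"slide": [0,0,0],"turn": 0,"gripper": 0.75},
  {"slide": [0,0,0],"turn": 0,"gripper": 0.9},
  {"slide": [0,0,0],"turn": 0,"gripper": 1},
  {"slide": [0,0,0],"turn": 0,"gripper": 1},
])

```text
time_s: 31.07
tcp_pos: [0.5065, 0.1178, -0.0302]
eef_rot: [-180.0, 0.0, -95.7]
contact_force: [0.1, 0.4, -0.9]
gripper_width: 0.0778
gripper_force: 0.0
```

Emit:
send_rows([
  {"slide": [0,0,0],"turn": 0,"gripper": 1},
  {"slide": [0,0,-0.1],"turn": 0,"gripper": 1},
  {"slide": [0,0,-0.3],"turn": 0,"gripper": 1},
  {"slide": [0,0,-0.55],"turn": 0,"gripper": 1},
  {"slide": [0,0,-0.8],"turn": 0,"gripper": 1},
])

```text
time_s: 31.48
tcp_pos: [0.5056, 0.1173, 0.0906]
eef_rot: [179.9, -0.1, -95.7]
contact_force: [1.6, 0.4, -0.9]
gripper_width: 0.0875
gripper_force: 0.0
```

Emit:
send_rows([
  {"slide": [-0.2,0,-0.1],"turn": 0,"gripper": 1},
  {"slide": [-0.45,0,-0.2],"turn": 0,"gripper": 1},
  {"slide": [-0.7,0,-0.2],"turn": 0,"gripper": 1},
  {"slide": [-0.9,0,-0.2],"turn": 0,"gripper": 1},
  {"slide": [-0.95,0,-0.2],"turn": 0,"gripper": 1},
])

```text
time_s: 31.9
tcp_pos: [0.5212, 0.2637, 0.1201]
eef_rot: [-179.9, 0.1, -95.5]
contact_force: [0.2, -0.2, -0.5]
gripper_width: 0.0875
gripper_force: 0.0
```

```bash
cat > f.py <<'E'
from h import *
import sys
np.set_printoptions(precision=4,suppress=True)
def blob(m,near):
    n,l,st,ce=cv2.connectedComponentsWithStats(m.astype(np.uint8)); i=1+np.argmin([np.hypot(*(ce[k]-near))+(1e3 if st[k,4]<150 else 0) for k in range(1,n)]); return (l==i)*1.
x,y,z=map(float,sys.argv[1:4]); D=cap(sys.argv[4]); s=get_state(); print(s["tcp_pos"])
M={c:blob(hue(D[c],20,35,s=85),P(D[c],[[x,y,z+.034]])[0]) for c in D}
for c in M: print(c,M[c].sum(),render(D[c],box(x,y,z,84.3)).sum(),np.argwhere(M[c]>0)[:,::-1].mean(0),P(D[c],[[x,y,z+.034]])[0])
for k in[list(M),["scene"],["top"]]: print(k,fit(D,{c:M[c] for c in k},lambda p:box(p[0],p[1],z,p[2]),[x,y,84.3],[.008,.008,4])[:2])
print(fit(D,M,lambda p:box(*p),[x,y,z,84.3,0],[.008,.008,.006,4,4])[:2])
E
python3 f.py .506 .12 0 10
```

```text
[0.5203 0.2611 0.1193]
scene 641.0 681.6745098039216 [397.3151 168.3604] [393.0686 166.3131]
top 398.0 409.0980392156863 [249.6859 228.7261] [253.4466 229.2135]
['scene', 'top'] (array([ 0.5057,  0.1339, 85.0019]), np.float64(112.6549019607843))
['scene'] (array([ 0.5034,  0.1343, 84.5423]), np.float64(46.84705882352941))
['top'] (array([ 0.5076,  0.1345, 84.2541]), np.float64(30.137254901960784))
(array([ 0.5076,  0.132 ,  0.0061, 85.0605, -0.5073]), np.float64(87.30196078431372))
```

Yellow lies flat at (0.507, 0.1335). Regrasp it level.

Emit:
send_rows([
  {"slide": [0.2,0,0],"turn": 0,"gripper": 1},
  {"slide": [0.4,0,0],"turn": 0,"gripper": 1},
  {"slide": [0.6,0,0],"turn": 0,"gripper": 1},
  {"slide": [0.8,0,0],"turn": 0,"gripper": 1},
  {"slide": [0.86,0,0],"turn": 0,"gripper": 1},
])

```text
time_s: 32.42
tcp_pos: [0.5059, 0.1269, 0.1195]
eef_rot: [179.9, -0.0, -95.8]
contact_force: [-1.2, 0.6, 0.4]
gripper_width: 0.088
gripper_force: 0.0
```

Emit:
send_rows([
  {"slide": [0,0,0.1],"turn": 0,"gripper": 1},
  {"slide": [0,0,0.3],"turn": 0,"gripper": 1},
  {"slide": [0,0,0.5],"turn": 0,"gripper": 1},
  {"slide": [0,0,0.6],"turn": 0,"gripper": 1},
  {"slide": [0,0,0.6],"turn": 0,"gripper": 1},
], newtons=12)

```text
time_s: 32.83
tcp_pos: [0.505, 0.1288, 0.0264]
eef_rot: [179.7, -0.2, -95.8]
contact_force: [-0.0, 0.4, 0.2]
gripper_width: 0.0873
gripper_force: 0.0
```

Emit:
send_rows([
  {"slide": [0,0,0.1],"turn": 0,"gripper": 1},
  {"slide": [-0.01,0,0.2],"turn": 0,"gripper": 1},
  {"slide": [-0.01,0,0.3],"turn": 0,"gripper": 1},
  {"slide": [-0.01,0,0.37],"turn": 0,"gripper": 1},
  {"slide": [-0.01,0,0.37],"turn": 0,"gripper": 0.8},
])

```text
time_s: 33.25
tcp_pos: [0.5071, 0.1318, -0.0266]
eef_rot: [179.9, -0.1, -95.7]
contact_force: [-0.1, 0.1, 0.5]
gripper_width: 0.0847
gripper_force: 0.0
```

Emit:
send_rows([
  {"slide": [0,0,0],"turn": 0,"gripper": 0.7},
  {"slide": [0,0,0],"turn": 0,"gripper": 0.6},
  {"slide": [0,0,0],"turn": 0,"gripper": 0.5},
  {"slide": [0,0,0],"turn": 0,"gripper": 0.4},
  {"slide": [0,0,0],"turn": 0,"gripper": 0.4},
])

```text
time_s: 33.67
tcp_pos: [0.5083, 0.1329, -0.0251]
eef_rot: [-179.9, 0.0, -95.7]
contact_force: [0.9, -0.3, -0.8]
gripper_width: 0.0534
gripper_force: 0.0
```

Emit:
send_rows([
  {"slide": [0,0,0],"turn": 0,"gripper": 0.4},
  {"slide": [0,0,0],"turn": 0,"gripper": 0.4},
  {"slide": [0,0,-0.02],"turn": 0,"gripper": 0.4},
  {"slide": [0,0,-0.04],"turn": 0,"gripper": 0.4},
  {"slide": [0,0,-0.06],"turn": 0,"gripper": 0.4},
])

```text
time_s: 34.08
tcp_pos: [0.5076, 0.1326, -0.0167]
eef_rot: [180.0, -0.0, -95.7]
contact_force: [0.4, 0.7, -1.9]
gripper_width: 0.05
gripper_force: 12.0
```

Emit:
send_rows([
  {"slide": [0,0,-0.1],"turn": 0,"gripper": 0.4},
  {"slide": [0,0,-0.25],"turn": 0,"gripper": 0.4},
  {"slide": [0,0,-0.45],"turn": 0,"gripper": 0.4},
  {"slide": [0,0,-0.65],"turn": 0,"gripper": 0.4},
  {"slide": [0,0,-0.78],"turn": 0,"gripper": 0.4},
])

```text
time_s: 34.5
tcp_pos: [0.5086, 0.133, 0.1032]
eef_rot: [-179.9, 0.1, -95.7]
contact_force: [0.1, 1.0, -2.2]
gripper_width: 0.05
gripper_force: 12.0
```

Emit:
send_rows([
  {"slide": [0.1,-0.04,0],"turn": 0,"gripper": 0.4},
  {"slide": [0.25,-0.1,0],"turn": 0,"gripper": 0.4},
  {"slide": [0.45,-0.17,0],"turn": 0,"gripper": 0.4},
  {"slide": [0.65,-0.24,0],"turn": 0,"gripper": 0.4},
  {"slide": [0.82,-0.3,0],"turn": 0,"gripper": 0.4},
])

```text
time_s: 34.92
tcp_pos: [0.5403, 0.0043, 0.1004]
eef_rot: [180.0, 0.0, -95.7]
contact_force: [0.6, 1.3, -2.1]
gripper_width: 0.0499
gripper_force: 12.0
```

Emit:
send_rows([
  {"slide": [0.2,-0.07,0],"turn": 0,"gripper": 0.4},
  {"slide": [0.4,-0.15,0],"turn": 0,"gripper": 0.4},
  {"slide": [0.6,-0.22,0],"turn": 0,"gripper": 0.4},
  {"slide": [0.75,-0.28,0],"turn": 0,"gripper": 0.4},
  {"slide": [0.81,-0.3,0],"turn": 0,"gripper": 0.4},
])

```text
time_s: 35.33
tcp_pos: [0.5734, -0.1223, 0.0999]
eef_rot: [180.0, -0.0, -95.8]
contact_force: [0.3, 1.1, -1.5]
gripper_width: 0.0503
gripper_force: 12.0
```

Emit:
send_rows([
  {"slide": [0,0,0.05],"turn": 0,"gripper": 0.4},
  {"slide": [0,0,0.12],"turn": 0,"gripper": 0.4},
  {"slide": [0,0,0.18],"turn": 0,"gripper": 0.4},
  {"slide": [0,0,0.22],"turn": 0,"gripper": 0.4},
  {"slide": [0,0,0.22],"turn": 0,"gripper": 0.4},
])

```text
time_s: 35.75
tcp_pos: [0.5717, -0.1186, 0.0651]
eef_rot: [179.8, -0.0, -95.6]
contact_force: [-1.1, 1.1, -2.7]
gripper_width: 0.0499
gripper_force: 12.0
```

Hold still to read the settled pose, while lowering a little.

Emit:
send_rows([
  {"slide": [0,0,0.03],"turn": 0,"gripper": 0.4},
  {"slide": [0,0,0.05],"turn": 0,"gripper": 0.4},
  {"slide": [0,0,0.05],"turn": 0,"gripper": 0.4},
  {"slide": [0,0,0.05],"turn": 0,"gripper": 0.4},
  {"slide": [0,0,0.05],"turn": 0,"gripper": 0.4},
])

```text
time_s: 36.17
tcp_pos: [0.5735, -0.1194, 0.06]
eef_rot: [-180.0, 0.0, -95.7]
contact_force: [0.7, 0.5, -1.5]
gripper_width: 0.0501
gripper_force: 12.0
```

Emit:
send_rows([
  {"slide": [0,0.005,0.02],"turn": 0,"gripper": 0.4},
  {"slide": [0,0.005,0.035],"turn": 0,"gripper": 0.4},
  {"slide": [0,0.005,0.045],"turn": 0,"gripper": 0.4},
  {"slide": [0,0.005,0.055],"turn": 0,"gripper": 0.4},
  {"slide": [0,0.005,0.06],"turn": 0,"gripper": 0.4},
])

```text
time_s: 36.58
tcp_pos: [0.5724, -0.1195, 0.0508]
eef_rot: [180.0, -0.0, -95.7]
contact_force: [-3.1, 1.4, 6.2]
gripper_width: 0.0501
gripper_force: 12.0
```

Emit:
send_rows([
  {"slide": [0,0,0.005],"turn": 0,"gripper": 0.4},
  {"slide": [0,0,0.01],"turn": 0,"gripper": 0.4},
  {"slide": [0,0,0.01],"turn": 0,"gripper": 0.4},
  {"slide": [0,0,0.01],"turn": 0,"gripper": 0.4},
  {"slide": [0,0,0.01],"turn": 0,"gripper": 0.4},
])

```text
time_s: 37.0
tcp_pos: [0.5725, -0.1195, 0.0508]
eef_rot: [-180.0, -0.0, -95.6]
contact_force: [-5.5, 2.8, 11.9]
gripper_width: 0.0502
gripper_force: 12.0
```

Emit:
send_rows([
  {"slide": [0,0,-0.01],"turn": 0,"gripper": 0.4},
  {"slide": [0,0,-0.01],"turn": 0,"gripper": 0.65},
  {"slide": [0,0,-0.01],"turn": 0,"gripper": 0.75},
  {"slide": [0,0,-0.01],"turn": 0,"gripper": 0.9},
  {"slide": [0,0,-0.01],"turn": 0,"gripper": 1},
])

```text
time_s: 37.42
tcp_pos: [0.5726, -0.1195, 0.0506]
eef_rot: [180.0, -0.0, -95.7]
contact_force: [0.4, 0.3, -0.1]
gripper_width: 0.0712
gripper_force: 0.0
```

Emit:
send_rows([
  {"slide": [0,0,0],"turn": 0,"gripper": 1},
  {"slide": [0,0,-0.05],"turn": 0,"gripper": 1},
  {"slide": [0,0,-0.2],"turn": 0,"gripper": 1},
  {"slide": [0,0,-0.4],"turn": 0,"gripper": 1},
  {"slide": [0,0,-0.6],"turn": 0,"gripper": 1},
])

```text
time_s: 37.83
tcp_pos: [0.5719, -0.1196, 0.1417]
eef_rot: [179.9, -0.0, -95.7]
contact_force: [0.7, 1.1, 0.2]
gripper_width: 0.0877
gripper_force: 0.0
```

Emit:
send_rows([
  {"slide": [-0.1,0,-0.2],"turn": 0,"gripper": 1},
  {"slide": [-0.3,0.05,-0.4],"turn": 0,"gripper": 1},
  {"slide": [-0.5,0.1,-0.6],"turn": 0,"gripper": 1},
  {"slide": [-0.75,0.15,-0.8],"turn": 0,"gripper": 1},
  {"slide": [-0.95,0.2,-0.95],"turn": 0,"gripper": 1},
])

```text
time_s: 38.25
tcp_pos: [0.5571, 0.0212, 0.282]
eef_rot: [-179.9, 0.0, -95.7]
contact_force: [1.3, -0.0, 0.2]
gripper_width: 0.0873
gripper_force: 0.0
```

```bash
python3 f.py .572 -.119 .076 11; python3 - <<'E'
from h import *
np.set_printoptions(precision=4,suppress=True)
D=cap()
px={}
for c in D:
    m=((hue(D[c],0,8,150)+hue(D[c],172,180,150))>0)*1.
    m=window(m,{"scene":(220,140,265,185),"top":(370,190,410,220)}[c]); yy,xx=np.nonzero(m); print(c,len(xx),xx.min(),xx.max(),yy.min(),yy.max()); px[c]=(xx.mean(),yy.mean())
print(tri(D,px))
B={"scene":hue(D["scene"],100,125,90,win=(280,150,350,240)),"top":hue(D["top"],100,125,90,win=(300,180,365,230))}
print(B["scene"].sum(),B["top"].sum())
E
```

```text
[0.5592 0.0239 0.2851]
scene 770.0 803.0745098039215 [309.587  193.9675] [309.5453 190.8144]
top 424.0 438.1411764705882 [331.2665 206.033 ] [331.0717 206.0877]
['scene', 'top'] (array([ 0.5711, -0.1192, 84.5625]), np.float64(103.6))
['scene'] (array([ 0.569 , -0.119 , 84.0867]), np.float64(46.65882352941176))
['top'] (array([ 0.5728, -0.1195, 84.7904]), np.float64(24.35686274509804))
(array([ 0.5723, -0.1197,  0.0809, 84.1323, -0.123 ]), np.float64(77.05490196078432))
scene 210 231 248 152 170
top 130 380 396 201 209
(array([ 0.5674, -0.259 ,  0.263 ]), [np.float64(0.0005120018540822995), np.float64(0.0005120018540823577)])
175.0 0.0
```

The column is well aligned (yellow and blue within about 2 mm). The grip triangulates to (0.567, −0.259, 0.263), so the bar is at about 1.94 rad. Now go above it with the fingers open to pinch it.

Emit:
send_rows([
  {"slide": [0.2,-0.03,0],"turn": 0,"gripper": 1},
  {"slide": [0.45,-0.06,0],"turn": 0,"gripper": 1},
  {"slide": [0.7,-0.09,0],"turn": 0,"gripper": 1},
  {"slide": [0.9,-0.12,0],"turn": 0,"gripper": 1},
  {"slide": [0.93,-0.12,0],"turn": 0,"gripper": 1},
])

```text
time_s: 38.87
tcp_pos: [0.5604, -0.1251, 0.278]
eef_rot: [179.8, -0.1, -95.9]
contact_force: [0.7, 0.2, 0.1]
gripper_width: 0.0876
gripper_force: 0.0
```

Emit:
send_rows([
  {"slide": [0.2,-0.03,0],"turn": -0.026,"gripper": 1},
  {"slide": [0.45,-0.06,0],"turn": -0.026,"gripper": 1},
  {"slide": [0.7,-0.09,0],"turn": -0.026,"gripper": 1},
  {"slide": [0.9,-0.12,0],"turn": -0.026,"gripper": 1},
  {"slide": [0.93,-0.126,0],"turn": -0.026,"gripper": 1},
])

```text
time_s: 39.28
tcp_pos: [0.5652, -0.2656, 0.2775]
eef_rot: [179.8, -0.0, -93.6]
contact_force: [-0.1, 1.3, -1.3]
gripper_width: 0.0878
gripper_force: 0.0
```

Emit:
send_rows([
  {"slide": [0,0,0],"turn": 0,"gripper": 1},
  {"slide": [0,0,0],"turn": 0,"gripper": 1},
  {"slide": [0,0,0.1],"turn": 0,"gripper": 1},
  {"slide": [0,0,0.2],"turn": 0,"gripper": 1},
  {"slide": [0,0,0.2],"turn": 0,"gripper": 1},
])

```text
time_s: 39.7
tcp_pos: [0.565, -0.2592, 0.2464]
eef_rot: [179.7, 0.1, -93.3]
contact_force: [-0.5, 0.9, -1.7]
gripper_width: 0.0877
gripper_force: 0.0
```

Emit:
send_rows([
  {"slide": [0,0,0.1],"turn": 0,"gripper": 1},
  {"slide": [0,0,0.2],"turn": 0,"gripper": 1},
  {"slide": [0,0,0.25],"turn": 0,"gripper": 1},
  {"slide": [0,0,0.25],"turn": 0,"gripper": 1},
  {"slide": [0,0,0.25],"turn": 0,"gripper": 1},
], newtons=10)

```text
time_s: 40.12
tcp_pos: [0.5667, -0.2606, 0.2125]
eef_rot: [180.0, -0.0, -93.3]
contact_force: [0.4, -0.2, 0.8]
gripper_width: 0.0873
gripper_force: 0.0
```

```bash
python3 - <<'E'
from h import *
np.set_printoptions(precision=4,suppress=True)
s=get_state();print(s["tcp_pos"],s["eef_rot"],s["contact_force"])
T=np.array([.567,-.2045,.122]);d=np.array([.059,.998,0])
yaw=np.radians(s["eef_rot"][2]);R=np.array([[np.cos(yaw),np.sin(yaw),0],[np.sin(yaw),-np.cos(yaw),0],[0,0,-1]])
A=np.arange(1.94,-.01,-.097)
p=[T+.15*(np.cos(a)*d+[0,0,np.sin(a)]) for a in A]
for k in range(0,20,5):
    for i in range(k+1,k+6): print(round(A[i],2) if i<len(A) else '',np.round(R.T@(p[min(i,20)]-p[k])/.15,3))
E
```

```text
[ 0.5667 -0.2606  0.2125] [179.9862  -0.0195 -93.2857] [ 0.388  -0.1966  0.8177]
1.84 [-0.092 -0.    -0.031]
1.75 [-0.187 -0.    -0.052]
1.65 [-0.283 -0.    -0.064]
1.55 [-0.38  -0.001 -0.067]
1.46 [-0.476 -0.001 -0.061]
1.36 [-0.096 -0.     0.016]
1.26 [-0.189 -0.     0.041]
1.16 [-0.28  -0.     0.075]
1.07 [-0.367 -0.001  0.118]
0.97 [-0.45  -0.001  0.168]
0.87 [-0.077 -0.     0.059]
0.78 [-0.148 -0.     0.124]
0.68 [-0.213 -0.     0.197]
0.58 [-0.27  -0.     0.275]
0.49 [-0.319 -0.001  0.359]
0.39 [-0.041 -0.     0.088]
0.29 [-0.073 -0.     0.179]
0.19 [-0.097 -0.     0.273]
0.1 [-0.111 -0.     0.369]
0.0 [-0.115 -0.     0.466]
```

Emit:
send_rows([
  {"slide": [0,0,0],"turn": 0,"gripper": 0.5},
  {"slide": [0,0,0],"turn": 0,"gripper": 0.4},
  {"slide": [0,0,0],"turn": 0,"gripper": 0.3},
  {"slide": [0,0,0],"turn": 0,"gripper": 0.15},
  {"slide": [0,0,0],"turn": 0,"gripper": 0.15},
])

```text
time_s: 40.53
tcp_pos: [0.5667, -0.261, 0.2123]
eef_rot: [-180.0, -0.0, -93.3]
contact_force: [-0.2, -0.1, -0.8]
gripper_width: 0.0597
gripper_force: 0.0
```

Emit:
send_rows([
  {"slide": [0,0,0],"turn": 0,"gripper": 0.15},
  {"slide": [0,0,0],"turn": 0,"gripper": 0.15},
  {"slide": [0,0,0],"turn": 0,"gripper": 0.15},
  {"slide": [0,0,0],"turn": 0,"gripper": 0.15},
  {"slide": [0,0,0],"turn": 0,"gripper": 0.15},
])

```text
time_s: 40.95
tcp_pos: [0.5666, -0.261, 0.2119]
eef_rot: [180.0, -0.0, -93.3]
contact_force: [-0.1, 0.6, -0.5]
gripper_width: 0.0265
gripper_force: 0.0
```

Emit:
send_rows([
  {"slide": [0,0,0],"turn": 0,"gripper": 0.15},
  {"slide": [0,0,0],"turn": 0,"gripper": 0.15},
  {"slide": [0,0,0],"turn": 0,"gripper": 0.15},
  {"slide": [0,0,0],"turn": 0,"gripper": 0.15},
  {"slide": [0,0,0],"turn": 0,"gripper": 0.15},
])

```text
time_s: 41.37
tcp_pos: [0.5668, -0.261, 0.2119]
eef_rot: [-180.0, -0.0, -93.3]
contact_force: [1.7, -0.5, -1.3]
gripper_width: 0.0219
gripper_force: 10.0
```

Grip pinched at 22 mm. Swing along the arc.

Emit:
send_rows([
  {"slide": [-0.09,0,-0.03],"turn": 0,"gripper": 0.15},
  {"slide": [-0.19,0,-0.05],"turn": 0,"gripper": 0.15},
  {"slide": [-0.28,0,-0.064],"turn": 0,"gripper": 0.15},
  {"slide": [-0.38,0,-0.067],"turn": 0,"gripper": 0.15},
  {"slide": [-0.475,0,-0.06],"turn": 0,"gripper": 0.15},
])

```text
time_s: 41.78
tcp_pos: [0.572, -0.1898, 0.2223]
eef_rot: [-179.8, -0.1, -93.3]
contact_force: [4.5, -3.5, 1.5]
gripper_width: 0.0221
gripper_force: 10.0
```

Emit:
send_rows([
  {"slide": [-0.095,0,0.015],"turn": 0,"gripper": 0.15},
  {"slide": [-0.19,0,0.04],"turn": 0,"gripper": 0.15},
  {"slide": [-0.28,0,0.075],"turn": 0,"gripper": 0.15},
  {"slide": [-0.367,0,0.118],"turn": 0,"gripper": 0.15},
  {"slide": [-0.45,0,0.168],"turn": 0,"gripper": 0.15},
])

```text
time_s: 42.2
tcp_pos: [0.5771, -0.1214, 0.1982]
eef_rot: [-179.7, -0.0, -93.3]
contact_force: [4.3, 0.8, 7.3]
gripper_width: 0.0224
gripper_force: 10.0
```

Emit:
send_rows([
  {"slide": [-0.077,0,0.06],"turn": 0,"gripper": 0.15},
  {"slide": [-0.148,0,0.124],"turn": 0,"gripper": 0.15},
  {"slide": [-0.213,0,0.197],"turn": 0,"gripper": 0.15},
  {"slide": [-0.27,0,0.275],"turn": 0,"gripper": 0.15},
  {"slide": [-0.32,0,0.36],"turn": 0,"gripper": 0.15},
])

```text
time_s: 42.62
tcp_pos: [0.5809, -0.0718, 0.1441]
eef_rot: [-179.6, 0.1, -93.2]
contact_force: [5.3, 7.4, 8.4]
gripper_width: 0.022
gripper_force: 10.0
```

Emit:
send_rows([
  {"slide": [-0.02,0,0.04],"turn": 0,"gripper": 0.15},
  {"slide": [-0.041,0,0.088],"turn": 0,"gripper": 0.15},
  {"slide": [-0.057,0,0.13],"turn": 0,"gripper": 0.15},
  {"slide": [-0.073,0,0.18],"turn": 0,"gripper": 0.15},
  {"slide": [-0.085,0,0.225],"turn": 0,"gripper": 0.15},
])

```text
time_s: 43.03
tcp_pos: [0.5819, -0.0585, 0.1099]
eef_rot: [-179.6, 0.2, -93.2]
contact_force: [5.4, 10.5, 6.5]
gripper_width: 0.0218
gripper_force: 10.0
```

Emit:
send_rows([
  {"slide": [-0.01,0,0.05],"turn": 0,"gripper": 0.15},
  {"slide": [-0.015,0,0.08],"turn": 0,"gripper": 0.15},
  {"slide": [-0.02,0,0.11],"turn": 0,"gripper": 0.15},
  {"slide": [-0.025,0,0.14],"turn": 0,"gripper": 0.15},
  {"slide": [-0.025,0,0.14],"turn": 0,"gripper": 0.15},
])

```text
time_s: 43.45
tcp_pos: [0.5821, -0.0547, 0.088]
eef_rot: [-179.6, 0.2, -93.2]
contact_force: [8.0, 11.0, 0.3]
gripper_width: 0.0219
gripper_force: 10.0
```

Emit:
send_rows([
  {"slide": [-0.01,-0.01,0.02],"turn": 0,"gripper": 0.15},
  {"slide": [-0.02,-0.01,0.04],"turn": 0,"gripper": 0.15},
  {"slide": [-0.02,-0.01,0.06],"turn": 0,"gripper": 0.15},
  {"slide": [-0.02,-0.01,0.07],"turn": 0,"gripper": 0.15},
  {"slide": [-0.02,-0.01,0.07],"turn": 0,"gripper": 0.15},
])

```text
time_s: 43.87
tcp_pos: [0.5821, -0.0529, 0.077]
eef_rot: [-179.8, 0.1, -93.3]
contact_force: [4.8, 7.7, -0.3]
gripper_width: 0.022
gripper_force: 10.0
```

```bash
cat > g.py <<'E'
from h import *
import sys
np.set_printoptions(precision=4,suppress=True)
D=cap(sys.argv[1]); s=get_state(); print(s["tcp_pos"],s["contact_force"]); px={}
for c in D:
    m=((hue(D[c],0,8,130)+hue(D[c],172,180,130))>0)*1.
    u=P(D[c],[[.576,-.055,.122]])[0]; x,y=map(int,u); m=window(m,(x-25,y-20,x+25,y+20)); yy,xx=np.nonzero(m); print(c,u,len(xx))
    if len(xx): px[c]=(xx.mean(),yy.mean()); print(px[c],xx.min(),xx.max(),yy.min(),yy.max())
if len(px)==2: print(tri(D,px))
for c in D: print([(np.round(o["location"],3),round(o["p"],2)) for o in optics.look_for(c,"clamp_grip")][:2])
E
python3 g.py 12
```

```text
[ 0.582  -0.0529  0.077 ] [ 4.5503  9.0628 -0.4121]
scene [336.6469 182.6718] 0
top [308.4753 204.6429] 0
[(array([ 0.581, -0.149,  0.14 ]), 0.77)]
[(array([ 0.574, -0.153,  0.142]), 0.54)]
```

Lower in small steps, watching for the upward force when the foot meets the lid.

Emit:
send_rows([
  {"slide": [-0.01,0,0.01],"turn": 0,"gripper": 0.15},
  {"slide": [-0.01,0,0.015],"turn": 0,"gripper": 0.15},
  {"slide": [-0.01,0,0.02],"turn": 0,"gripper": 0.15},
  {"slide": [-0.01,0,0.02],"turn": 0,"gripper": 0.15},
  {"slide": [-0.01,0,0.02],"turn": 0,"gripper": 0.15},
])

```text
time_s: 44.48
tcp_pos: [0.582, -0.0525, 0.0743]
eef_rot: [-179.8, 0.1, -93.3]
contact_force: [5.9, 3.4, 0.6]
gripper_width: 0.0219
gripper_force: 10.0
```

Emit:
send_rows([
  {"slide": [0,0,0.005],"turn": 0,"gripper": 0.15},
  {"slide": [0,0,0.01],"turn": 0,"gripper": 0.15},
  {"slide": [0,0,0.015],"turn": 0,"gripper": 0.15},
  {"slide": [0,0,0.015],"turn": 0,"gripper": 0.15},
  {"slide": [0,0,0.015],"turn": 0,"gripper": 0.15},
])

```text
time_s: 44.9
tcp_pos: [0.5821, -0.0523, 0.0721]
eef_rot: [-179.8, 0.1, -93.3]
contact_force: [4.7, 4.8, 1.3]
gripper_width: 0.0218
gripper_force: 10.0
```

Emit:
send_rows([
  {"slide": [0,0,0.005],"turn": 0,"gripper": 0.15},
  {"slide": [0,0,0.01],"turn": 0,"gripper": 0.15},
  {"slide": [0,0,0.015],"turn": 0,"gripper": 0.15},
  {"slide": [0,0,0.015],"turn": 0,"gripper": 0.15},
  {"slide": [0,0,0.015],"turn": 0,"gripper": 0.15},
])

```text
time_s: 45.32
tcp_pos: [0.5821, -0.052, 0.0698]
eef_rot: [-179.8, 0.1, -93.3]
contact_force: [5.5, 4.8, 1.2]
gripper_width: 0.022
gripper_force: 10.0
```

Emit:
send_rows([
  {"slide": [0,0,0.005],"turn": 0,"gripper": 0.15},
  {"slide": [0,0,0.01],"turn": 0,"gripper": 0.15},
  {"slide": [0,0,0.01],"turn": 0,"gripper": 0.15},
  {"slide": [0,0,0.01],"turn": 0,"gripper": 0.15},
  {"slide": [0,0,0.01],"turn": 0,"gripper": 0.15},
])

```text
time_s: 45.73
tcp_pos: [0.5821, -0.0519, 0.0683]
eef_rot: [-179.8, 0.1, -93.3]
contact_force: [4.6, 6.1, 2.3]
gripper_width: 0.0224
gripper_force: 10.0
```

Emit:
send_rows([
  {"slide": [0,0,0.005],"turn": 0,"gripper": 0.15},
  {"slide": [0,0,0.01],"turn": 0,"gripper": 0.15},
  {"slide": [0,0,0.01],"turn": 0,"gripper": 0.15},
  {"slide": [0,0,0.01],"turn": 0,"gripper": 0.15},
  {"slide": [0,0,0.01],"turn": 0,"gripper": 0.15},
])

```text
time_s: 46.15
tcp_pos: [0.5821, -0.0518, 0.0668]
eef_rot: [-179.8, 0.1, -93.3]
contact_force: [4.3, 6.8, 1.8]
gripper_width: 0.0219
gripper_force: 10.0
```

Emit:
send_rows([
  {"slide": [0,0,0.005],"turn": 0,"gripper": 0.15},
  {"slide": [0,0,0.01],"turn": 0,"gripper": 0.15},
  {"slide": [0,0,0.01],"turn": 0,"gripper": 0.15},
  {"slide": [0,0,0.01],"turn": 0,"gripper": 0.15},
  {"slide": [0,0,0.01],"turn": 0,"gripper": 0.15},
])

```text
time_s: 46.57
tcp_pos: [0.5821, -0.0518, 0.0653]
eef_rot: [-179.8, 0.1, -93.3]
contact_force: [5.3, 7.2, 1.5]
gripper_width: 0.0224
gripper_force: 10.0
```

Emit:
send_rows([
  {"slide": [0,0,0.005],"turn": 0,"gripper": 0.15},
  {"slide": [0,0,0.01],"turn": 0,"gripper": 0.15},
  {"slide": [0,0,0.015],"turn": 0,"gripper": 0.15},
  {"slide": [0,0,0.015],"turn": 0,"gripper": 0.15},
  {"slide": [0,0,0.015],"turn": 0,"gripper": 0.15},
])

```text
time_s: 46.98
tcp_pos: [0.5821, -0.0517, 0.063]
eef_rot: [-179.8, 0.1, -93.3]
contact_force: [4.3, 8.2, 1.4]
gripper_width: 0.022
gripper_force: 10.0
```

Emit:
send_rows([
  {"slide": [0,0,0.005],"turn": 0,"gripper": 0.15},
  {"slide": [0,0,0.01],"turn": 0,"gripper": 0.15},
  {"slide": [0,0,0.01],"turn": 0,"gripper": 0.15},
  {"slide": [0,0,0.01],"turn": 0,"gripper": 0.15},
  {"slide": [0,0,0.01],"turn": 0,"gripper": 0.15},
])

```text
time_s: 47.4
tcp_pos: [0.5821, -0.0517, 0.0615]
eef_rot: [-179.8, 0.1, -93.3]
contact_force: [4.5, 8.0, 1.2]
gripper_width: 0.0219
gripper_force: 10.0
```

```bash
python3 g.py 13; python3 - <<'E'
from h import *
D={c:dict(optics.capture(c)) for c in("scene","top")}
for f in("12","13"):
    for c in D:
        im=cv2.cvtColor(cv2.imread(f"pics/{c}{f}.png"),cv2.COLOR_BGR2HSV)
        for n,lo,hi,s in(("yellow",20,35,85),("blue",100,125,90),("red",0,8,130)):
            m=cv2.inRange(im,(lo,s,30),(hi,255,255)); m=window(m/255.,{"scene":(270,140,360,240),"top":(295,180,365,230)}[c]); q=np.argwhere(m>0)
            print(f,c,n,len(q),q.mean(0).round(1)[::-1] if len(q) else "",q.min(0)[::-1] if len(q) else "",q.max(0)[::-1] if len(q) else "")
E
```

```text
[ 0.5821 -0.0516  0.0615] [5.8615 7.4775 1.6348]
scene [336.6469 182.6718] 0
top [308.4753 204.6429] 0
[(array([ 0.579, -0.148,  0.136]), 0.95)]
[(array([ 0.575, -0.157,  0.137]), 0.84)]
12 scene yellow 479 [311.  198.4] [295 160] [332 208]
12 scene blue 181 [311.9 211.2] [298 206] [325 216]
12 scene red 0   
12 top yellow 238 [332.1 207.7] [320 197] [344 215]
12 top blue 0   
12 top red 0   
13 scene yellow 423 [311.  199.4] [295 166] [359 208]
13 scene blue 181 [311.8 211.2] [298 206] [325 216]
13 scene red 0   
13 top yellow 239 [331.8 207.6] [319 197] [344 215]
13 top blue 0   
13 top red 0
```

Emit:
send_rows([
  {"slide": [0,0,0.005],"turn": 0,"gripper": 0.15},
  {"slide": [0,0,0.01],"turn": 0,"gripper": 0.15},
  {"slide": [0,0,0.015],"turn": 0,"gripper": 0.15},
  {"slide": [0,0,0.015],"turn": 0,"gripper": 0.15},
  {"slide": [0,0,0.015],"turn": 0,"gripper": 0.15},
])

```text
time_s: 48.12
tcp_pos: [0.5821, -0.0516, 0.0592]
eef_rot: [-179.8, 0.1, -93.3]
contact_force: [4.8, 7.1, 0.9]
gripper_width: 0.0221
gripper_force: 10.0
```

Emit:
send_rows([
  {"slide": [0,0,0.005],"turn": 0,"gripper": 0.15},
  {"slide": [0,0,0.01],"turn": 0,"gripper": 0.15},
  {"slide": [0,0,0.01],"turn": 0,"gripper": 0.15},
  {"slide": [0,0,0.01],"turn": 0,"gripper": 0.15},
  {"slide": [0,0,0.01],"turn": 0,"gripper": 0.15},
])

```text
time_s: 48.53
tcp_pos: [0.5821, -0.0516, 0.0577]
eef_rot: [-179.8, 0.1, -93.3]
contact_force: [4.5, 8.4, 1.2]
gripper_width: 0.0221
gripper_force: 10.0
```

Emit:
send_rows([
  {"slide": [0,0,0.005],"turn": 0,"gripper": 0.15},
  {"slide": [0,0,0.01],"turn": 0,"gripper": 0.15},
  {"slide": [0,0,0.015],"turn": 0,"gripper": 0.15},
  {"slide": [0,0,0.02],"turn": 0,"gripper": 0.15},
  {"slide": [0,0,0.02],"turn": 0,"gripper": 0.15},
])

```text
time_s: 48.95
tcp_pos: [0.5821, -0.0517, 0.0547]
eef_rot: [-179.8, 0.1, -93.3]
contact_force: [4.3, 7.7, 0.7]
gripper_width: 0.0217
gripper_force: 10.0
```

Emit:
send_rows([
  {"slide": [0,0,0.005],"turn": 0,"gripper": 0.15},
  {"slide": [0,0,0.01],"turn": 0,"gripper": 0.15},
  {"slide": [0,0,0.015],"turn": 0,"gripper": 0.15},
  {"slide": [0,0,0.015],"turn": 0,"gripper": 0.15},
  {"slide": [0,0,0.015],"turn": 0,"gripper": 0.15},
])

```text
time_s: 49.37
tcp_pos: [0.5821, -0.0517, 0.0524]
eef_rot: [-179.8, 0.1, -93.3]
contact_force: [5.3, 7.7, 0.6]
gripper_width: 0.022
gripper_force: 10.0
```

I'll release and measure the red grip directly.

Emit:
send_rows([
  {"slide": [0,0,0],"turn": 0,"gripper": 0.5},
  {"slide": [0,0,0],"turn": 0,"gripper": 0.7},
  {"slide": [0,0,0],"turn": 0,"gripper": 0.7},
  {"slide": [0,0,0],"turn": 0,"gripper": 0.7},
  {"slide": [0,0,0],"turn": 0,"gripper": 0.7},
])

```text
time_s: 49.78
tcp_pos: [0.5796, -0.0539, 0.0515]
eef_rot: [179.9, -0.0, -93.3]
contact_force: [0.6, -0.8, -0.6]
gripper_width: 0.0496
gripper_force: 0.0
```

Emit:
send_rows([
  {"slide": [0,0,0],"turn": 0,"gripper": 0.7},
  {"slide": [0,0,-0.1],"turn": 0,"gripper": 0.7},
  {"slide": [0,0,-0.3],"turn": 0,"gripper": 0.7},
  {"slide": [0,0,-0.6],"turn": 0,"gripper": 0.7},
  {"slide": [0,0,-0.8],"turn": 0,"gripper": 0.7},
])

```text
time_s: 50.2
tcp_pos: [0.58, -0.054, 0.1738]
eef_rot: [180.0, -0.0, -93.3]
contact_force: [0.9, 0.7, 0.3]
gripper_width: 0.0611
gripper_force: 0.0
```

Emit:
send_rows([
  {"slide": [-0.2,0,-0.2],"turn": 0,"gripper": 0.5},
  {"slide": [-0.4,0,-0.2],"turn": 0,"gripper": 0.4},
  {"slide": [-0.6,0,-0.2],"turn": 0,"gripper": 0.3},
  {"slide": [-0.8,0,-0.2],"turn": 0,"gripper": 0.15},
  {"slide": [-0.97,0,-0.2],"turn": 0,"gripper": 0},
])

```text
time_s: 50.62
tcp_pos: [0.5884, 0.0932, 0.2021]
eef_rot: [-180.0, 0.0, -93.3]
contact_force: [1.1, 0.4, 0.5]
gripper_width: 0.0336
gripper_force: 0.0
```

```bash
cat > k.py <<'E'
from h import *
import sys
np.set_printoptions(precision=4,suppress=True)
D=cap(sys.argv[1]);print(get_state()["tcp_pos"])
M={}
for c in D:
    m=((hue(D[c],0,8,120)+hue(D[c],172,180,120))>0)*1.
    x,y=map(int,P(D[c],[[.576,-.055,.122]])[0]); M[c]=window(m,(x-25,y-25,x+25,y+25)); q=np.argwhere(M[c]>0)[:,::-1]; print(c,(x,y),len(q),q.mean(0) if len(q) else "")
T=np.array([.567,-.2045,.122]);d=np.array([.059,.998,0]);n=np.array([.998,-.059,0]);
def g(p):
    a=p[0];u=np.cos(a)*d+np.sin(a)*np.array([0,0,1]);v=-np.sin(a)*d+np.cos(a)*np.array([0,0,1])
    return np.array([T+[p[1],p[2],0]+(.15+i)*u+j*n+k*v for i in(-.025,.025) for j in(-.011,.011) for k in(-.011,.011)])
for k in[list(M),["scene"],["top"]]: print(k,fit(D,{c:M[c] for c in k},g,[0.,0,0],[.1,.004,.004])[:2])
print(tri(D,{c:np.argwhere(M[c]>0)[:,::-1].mean(0) for c in M}))
E
python3 k.py 14; python3 f.py .572 -.119 .076 15
```

```text
[0.5887 0.0946 0.2015]
scene (336, 182) 231 [339.1818 182.9697]
top (308, 204) 126 [306.6349 203.1587]
['scene', 'top'] (array([0.0298, 0.0065, 0.0044]), np.float64(107.7843137254902))
['scene'] (array([-0.2929, -0.0271,  0.0224]), np.float64(50.69803921568628))
['top'] (array([0.0427, 0.0059, 0.0032]), np.float64(31.760784313725487))
(array([ 0.5801, -0.0501,  0.1243]), [np.float64(0.00013721062899625463), np.float64(0.00013721062899626276)])
[0.5883 0.0921 0.2015]
scene 376.0 803.0745098039215 [310.3617 200.1223] [309.5453 190.8144]
top 179.0 438.1411764705882 [330.9944 211.0112] [331.0717 206.0877]
['scene', 'top'] (array([ 0.5704, -0.1196, 80.4421]), np.float64(681.5607843137254))
['scene'] (array([ 0.5712, -0.1185, 79.082 ]), np.float64(416.30980392156863))
['top'] (array([ 0.5584, -0.1182, 75.4501]), np.float64(259.27450980392155))
(array([ 0.5614, -0.1126,  0.0148, 80.6608,  4.7899]), np.float64(607.6509803921568))
```

The bar is close to level (grip z ≈ 0.124). To make sure the foot rests on the lid, I'll press lightly on top of the grip with shut fingers.

Emit:
send_rows([
  {"slide": [0.2,0,0],"turn": 0,"gripper": 0},
  {"slide": [0.4,0,0],"turn": 0,"gripper": 0},
  {"slide": [0.6,0,0],"turn": 0,"gripper": 0},
  {"slide": [0.8,0,0],"turn": 0,"gripper": 0},
  {"slide": [0.96,0,0.2],"turn": 0,"gripper": 0},
])

```text
time_s: 51.23
tcp_pos: [0.5833, -0.055, 0.1772]
eef_rot: [-179.4, 0.0, -93.4]
contact_force: [2.0, 0.2, 0.9]
gripper_width: 0.0006
gripper_force: 0.0
```

Emit:
send_rows([
  {"slide": [0,0,0.15],"turn": 0,"gripper": 0},
  {"slide": [0,0,0.28],"turn": 0,"gripper": 0},
  {"slide": [0,0,0.38],"turn": 0,"gripper": 0},
  {"slide": [0,0,0.4],"turn": 0,"gripper": 0},
  {"slide": [0,0,0.4],"turn": 0,"gripper": 0},
])

```text
time_s: 51.65
tcp_pos: [0.5793, -0.0533, 0.1109]
eef_rot: [179.9, -0.0, -93.4]
contact_force: [0.1, -0.0, 0.1]
gripper_width: 0.0004
gripper_force: 0.0
```

Emit:
send_rows([
  {"slide": [0,0,0.01],"turn": 0,"gripper": 0},
  {"slide": [0,0,0.02],"turn": 0,"gripper": 0},
  {"slide": [0,0,0.03],"turn": 0,"gripper": 0},
  {"slide": [0,0,0.03],"turn": 0,"gripper": 0},
  {"slide": [0,0,0.03],"turn": 0,"gripper": 0},
])

```text
time_s: 52.07
tcp_pos: [0.5805, -0.052, 0.1077]
eef_rot: [-180.0, 0.0, -93.3]
contact_force: [-0.0, 0.2, -0.2]
gripper_width: 0.0007
gripper_force: 0.0
```

Emit:
send_rows([
  {"slide": [0,0,0.01],"turn": 0,"gripper": 0},
  {"slide": [0,0,0.02],"turn": 0,"gripper": 0},
  {"slide": [0,0,0.03],"turn": 0,"gripper": 0},
  {"slide": [0,0,0.03],"turn": 0,"gripper": 0},
  {"slide": [0,0,0.03],"turn": 0,"gripper": 0},
])

```text
time_s: 52.48
tcp_pos: [0.5801, -0.0522, 0.1025]
eef_rot: [180.0, -0.0, -93.3]
contact_force: [-0.0, -0.1, 1.0]
gripper_width: 0.0005
gripper_force: 0.0
```

Emit:
send_rows([
  {"slide": [0,0,0.01],"turn": 0,"gripper": 0},
  {"slide": [0,0,0.02],"turn": 0,"gripper": 0},
  {"slide": [0,0,0.02],"turn": 0,"gripper": 0},
  {"slide": [0,0,0.02],"turn": 0,"gripper": 0},
  {"slide": [0,0,0.02],"turn": 0,"gripper": 0},
])

```text
time_s: 52.9
tcp_pos: [0.5803, -0.0522, 0.0997]
eef_rot: [180.0, -0.0, -93.3]
contact_force: [0.2, -0.4, 0.5]
gripper_width: 0.0005
gripper_force: 0.0
```

Emit:
send_rows([
  {"slide": [0,0,0.01],"turn": 0,"gripper": 0},
  {"slide": [0,0,0.02],"turn": 0,"gripper": 0},
  {"slide": [0,0,0.02],"turn": 0,"gripper": 0},
  {"slide": [0,0,0.02],"turn": 0,"gripper": 0},
  {"slide": [0,0,0.02],"turn": 0,"gripper": 0},
])

```text
time_s: 53.32
tcp_pos: [0.5806, -0.052, 0.0976]
eef_rot: [-179.9, 0.0, -93.3]
contact_force: [-2.8, 2.3, 6.7]
gripper_width: 0.0005
gripper_force: 3.5
```

Emit:
send_rows([
  {"slide": [0,0,0.01],"turn": 0,"gripper": 0},
  {"slide": [0,0,0.02],"turn": 0,"gripper": 0},
  {"slide": [0,0,0.02],"turn": 0,"gripper": 0},
  {"slide": [0,0,0.02],"turn": 0,"gripper": 0},
  {"slide": [0,0,0.02],"turn": 0,"gripper": 0},
])

```text
time_s: 53.73
tcp_pos: [0.5807, -0.0521, 0.0973]
eef_rot: [-179.9, -0.0, -93.3]
contact_force: [-11.0, 4.7, 26.2]
gripper_width: 0.0008
gripper_force: 13.4
```

Firm contact at 26 N with no movement, and the grip's top at about 0.133 m is exactly level: the foot is resting on the column. Retreat and verify.

Emit:
send_rows([
  {"slide": [0,0,-0.02],"turn": 0,"gripper": 0},
  {"slide": [0,0,-0.05],"turn": 0,"gripper": 0},
  {"slide": [0,0,-0.2],"turn": 0,"gripper": 0},
  {"slide": [0,0,-0.45],"turn": 0,"gripper": 0},
  {"slide": [0,0,-0.7],"turn": 0,"gripper": 0},
])

```text
time_s: 54.15
tcp_pos: [0.5792, -0.0524, 0.1987]
eef_rot: [179.8, -0.1, -93.3]
contact_force: [1.0, 0.7, -0.6]
gripper_width: 0.0004
gripper_force: 0.0
```

Emit:
send_rows([
  {"slide": [-0.2,0,0],"turn": 0,"gripper": 0},
  {"slide": [-0.4,0,0],"turn": 0,"gripper": 0},
  {"slide": [-0.6,0,0],"turn": 0,"gripper": 0},
  {"slide": [-0.8,0,0],"turn": 0,"gripper": 0},
  {"slide": [-0.95,0,0],"turn": 0,"gripper": 0},
])

```text
time_s: 54.57
tcp_pos: [0.5885, 0.0921, 0.1986]
eef_rot: [180.0, 0.0, -93.3]
contact_force: [0.7, -0.1, 0.5]
gripper_width: 0.0006
gripper_force: 0.0
```

```bash
python3 k.py 16; python3 - <<'E'
import cv2,numpy as np
# column in scene view: yellow/blue/dark profile before (11) and after (16) clamping
for f in("11","16"):
    im=cv2.cvtColor(cv2.imread(f"pics/scene{f}.png"),cv2.COLOR_BGR2HSV)
    for n,lo,hi,s in(("y",20,35,85),("b",100,125,90)):
        q=np.argwhere(cv2.inRange(im,(lo,s,30),(hi,255,255))[195:220,285:345]>0)
        print(f,n,len(q),q.mean(0)[::-1]+[285,195],q.min(0)[::-1]+[285,195],q.max(0)[::-1]+[285,195])
E
```

```text
[0.5887 0.093  0.1983]
scene (336, 182) 228 [339.2193 183.2588]
top (308, 204) 124 [306.7339 203.0081]
['scene', 'top'] (array([0.0169, 0.0063, 0.0045]), np.float64(110.32941176470587))
['scene'] (array([-0.3287, -0.03  ,  0.0252]), np.float64(53.36862745098039))
['top'] (array([-0.0111,  0.0065,  0.0031]), np.float64(32.43921568627451))
(array([ 0.5806, -0.0502,  0.1238]), [np.float64(3.694202975910587e-05), np.float64(3.6942029759068134e-05)])
11 y 365 [309.44109589 200.50684932] [295 195] [326 208]
11 b 173 [311.53179191 211.0867052 ] [298 206] [325 216]
16 y 345 [309.53913043 200.71594203] [295 195] [325 208]
16 b 173 [311.53179191 211.0867052 ] [298 206] [325 216]
```

The bar is level and the column has not moved. Handing in.

```bash
python3 -c "
from plant import order
print(order.close_job())"
```

```text
the job is handed in; nothing more can be done
None
```

I stacked blue then yellow on the grey case, each within about 2 mm of the one below by camera measurement, swung the clamp down until its foot rested firmly on the column (bar level to about 0.02 rad), and handed the job in at about 55 s; no verdict came back.

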